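# Charge the bean-paste kneader and put it in slow gear

## Robot

A 6-joint arm with a two-finger parallel gripper is mounted at the origin on the work surface. World frame = base frame: x ahead of the robot, y to its left, z up, the work surface at z = 0. Lengths are in m, angles in rad, forces in N, time in s.
With the tool pointing down it reaches from about 0.35 to 0.85 m from the base axis. Payload 8.1 kg.
Tool frame: the origin (TCP) lies at the centre of the arm's flange, where the gripper is bolted on; the fingertips stand 186 mm ahead of it and the grasp point (between the pads) lies 167 mm ahead of it; z points along the fingers, y is the line along which they close (so a half turn about z gives the same grasp; the last joint's range is limited). The gripper opens to 93 mm and grips with 3 to 60 N. Pads are 15 mm wide; open, the fingers measure 128 mm over their backs; the gripper's body (75 mm by 188 mm) begins 65 mm behind the grasp point.
Start: joints at [-0.085, 0.13, 1.488, -0, 1.523, -0.085], TCP at [0.6, 0, 0.405] pointing down, gripper open.
Joint ranges: [-2.96, 2.96], [-0.89, 2.26], [0.02, 2.5], [-1.34, 4.48], [0, 2.73], [-2.66, 2.66]. Speed limits (rad/s): [2.39, 2.39, 2.79, 3.14, 3.14, 3.14].

## Interface

Orientations are given as a rotation vector (axis times angle).
In Python, from plant import read_state, read_camera, camera_params, robot gives the robot as it stands.
- The arm moves only by the tool carry_out, never from a script. Its argument "targets" is a list of rows, each an object of numbers: "hand": the opening in per cent of the stroke, from 0 (shut) to 100 (fully open); "x", "y", "z": the shift along the tool's x, y, z in m; "ax", "ay", "az": the turn, a rotation vector about the tool's x, y, z in rad. In form: [{"hand": .., "x": .., "y": .., "z": .., "ax": .., "ay": .., "az": ..}, ...]. A call has 1 to 8 rows; each row is the pose to reach, as a shift and turn from the pose commanded when the call began, along the tool's axes at that moment; what a row does not reach only later rows make up. A row lasts 1/8 s, in which the tool goes at most 62.5 mm and 10.7 degrees, less where a joint would pass 70% of its speed; a pose out of reach is approached as far as the arm can. A call with a gripper value outside its range is refused whole. The fingers move at their own pace and stop on an object; "newtons" is the grip in N (left out, the last holds). Time passes only in rows, so rows that repeat a pose let the fingers close. It gives the time, the measured TCP pose, the force, the opening and the grip force at its end, in the units of the state.
- read_state(): the state, without advancing time (a new reading comes with each control period).
- read_camera(name): name is "scene" or "side" or "wrist"; returns (picture, depth): 400x640x3 uint8, blue, green, red; 400x640 float32, m along the optical axis (not along the pixel's ray), 0 where there is no reading.
- camera_params(name): a dict with "fx", "fy", "cx", "cy" (pixels), "k1" (the pictures are not rectified: a ray, as slopes to the right and down, at radius r is drawn at 1 + k1 r^2 times it, then the intrinsics apply), "position" and "rotation" of the camera in the world. Camera axes: x right, y up, looking along -z (the intrinsics and any distortion apply to the point x, -y, -z); pixel columns grow to the right and rows downward; lengths in m; the calibration is good to about 2 mm. A picture is of the moment at which its call begins: read the wrist's pose just before it. camera_params takes no time and is no camera call; for the wrist camera it gives the pose at the moment of the call.
- robot.close_job(): hands the job in; it is judged then, once.
The state is a dict: "t": time; "q": joint angles; "dq": joint speeds; "joint_torque": joint torques, N m; "tool_pos": TCP position; "orientation": TCP orientation; "force": force on the tool from outside, world axes, zero at the start; "wrist_torque": the same for the moment, N m; "opening": finger opening in m; "gripper_force": force on a finger pad.
Only numpy, scipy, OpenCV 4.12 (cv2) and the standard library are available. Lean on these libraries where they do the work, as an engineer would, in place of code of your own. Each camera call takes 0.05 s, during which the arm holds its last target. There are 200 camera calls.

## Task

Charge the kneader at the end of the bench for its next batch: first take its gear lever, still in reverse, out to neutral, put the white-handled dough scraper back flat in its blue tray, and slide every frozen bean-paste block along the bench and over the edge into the trough (there are two or three; they are too broad to pick up). When all are in, lower the grille over the trough, then move the gear lever across the neutral slot and forward into the slow gear marked with the green dot, and last press the green start button. Do not let the scraper fall into the trough, do not press start while the grille is up, and leave the other things on the bench where they stand.

Things in the scene. Friction and masses are not known exactly. Their poses are not given: they have to be found in the camera images.
- kneader: white and metal kneading machine on the floor at the right-hand (-y) end of the stainless bench, whose straight edge there is at y = -0.18. Origin: middle of the trough's mouth, at bench height (z = 0). Its x axis points along the bench edge, away from the robot, to the gear housing (a box, x = 135 to 335 mm, y = -155 to 155 mm, top at z = 60 mm); its y axis points to the bench
- trough_mouth (a point): middle of the open trough's mouth, 12 mm below bench height, axes as the kneader's. Inside it is 230 mm (x) by 280 mm (y) and 198 mm deep, its bench side sloping inwards, with a blade shaft at the bottom. Its bench-side wall stands about 15 to 50 mm beyond the bench edge
- gate_top (a point): middle of the steel gate plate on the housing, top face, 80 mm above the bench, axes as the kneader's; 100 mm (x) by 84 mm (y), with an H-shaped opening: two slots along x, one on the bench side (+y), one on the far side, joined half-way by the neutral slot. Green dot at the forward (+x) end of the bench-side slot: slow gear; red dot at the rear end of the far slot: reverse; the other two gears have white dots
- lever_pivot (a point): ball joint of the gear lever inside the housing, 100 mm below the gate's top; axes as the kneader's
- lever (a joint): fore-and-aft angle of the gear lever (rad): 0 = neutral (upright), +0.25 = fully forward (kneader's +x), -0.25 = fully back. It can leave neutral (beyond about 0.04 either way) only in one of the two slots. Stays where it is left; about 2 N at the knob moves it
- lever_cross (a joint): sideways angle of the gear lever (rad): +0.18 = in line with the bench-side slot, -0.18 = in line with the far slot, with about 0.03 of play in a slot; it changes only while the lever is in neutral. Stays where it is left; about 1.5 N at the knob
- lever_knob (a point): centre of the black ball knob, 40 mm in diameter, on the lever; 185 mm from the pivot. With fore-and-aft angle a and sideways angle c it lies at pivot + 185 mm x (sin a, cos a sin c, cos a cos c) in the kneader's axes
- guard (a joint): opening angle of the steel-rod grille over the trough (rad): 0 = closed, lying on the trough, up to 1.3. Its hinge lies along the kneader's x on the far (-y) side of the trough. A stiff hinge (0.6 N m): it stays open as found; once below about 0.6 it may sink by its own weight
- guard_hinge (a point): middle of the grille's hinge axis
- guard_bar (a point): middle of the grille's front bar, a black grip 18 mm thick and 120 mm long parallel to the kneader's x, 270 mm from the hinge; with the grille closed it lies over the trough's bench-side rim, 2 mm above bench height
- start (a joint): travel of the green start button (m): 0 = out, 0.006 = fully in; springs back. Takes about 5 N
- start_top (a point): middle of the top face of the green start button, 34 mm in diameter, on the gear housing; it is pressed straight down
- block1_centre (a point): centre of a frozen bean-paste block, dark red-brown with a pale band and a paper label, 120 mm (its x) by 95 mm (its y) by 40 mm high, 0.5 to 0.75 kg, slippery (friction about 0.4); None when absent
- block2_centre (a point): centre of a frozen bean-paste block, dark red-brown with a pale band and a paper label, 120 mm (its x) by 95 mm (its y) by 40 mm high, 0.5 to 0.75 kg, slippery (friction about 0.4); None when absent
- block3_centre (a point): centre of a frozen bean-paste block, dark red-brown with a pale band and a paper label, 120 mm (its x) by 95 mm (its y) by 40 mm high, 0.5 to 0.75 kg, slippery (friction about 0.4); None when absent
- block4_centre (a point): centre of a frozen bean-paste block, dark red-brown with a pale band and a paper label, 120 mm (its x) by 95 mm (its y) by 40 mm high, 0.5 to 0.75 kg, slippery (friction about 0.4); None when absent
- scraper_grip (a point): middle of the white handle of the dough scraper, 130 mm long (scraper's x axis), 24 mm wide, 24 mm high, half-way up. The scraper (120 g) lies flat; its thin steel blade, 130 mm long, reaches 72 mm from the handle's middle towards the scraper's -y, so the middle of the whole is 30 mm from the handle's middle towards -y
- tray: shallow blue tray fixed on the bench, 150 mm (its x) by 200 mm (its y), 28 mm high, walls 5 mm, floor 5 mm thick; origin under its middle
- sprayer: the brass hand sprayer, 95 mm across its rubber foot and 216 mm tall, with a black ball handle; a bystander, origin under its middle
- soap: the pink soap pump bottle, 85 x 60 mm, 196 mm tall; a bystander, origin under its middle
- timer: the pink kitchen timer standing on edge, 26 x 75 x 75 mm; a bystander, origin under its middle
- pastry_brush: the pastry brush with a wooden handle, lying on the bench; a bystander, origin under its middle
- syrup_jar: the amber syrup jar, 72 mm across, 110 mm tall; a bystander, origin under its middle

How it is judged:
On the way, in this order (a step that is already met when the one before it is completed fails the run):
1. the gear lever is in neutral (value of joint lever between -0.06 and 0.06 rad), for 0.2 s.
2. every block present lies in the trough, the lever still in neutral (x of block1_centre in the frame of kneader between -0.125 and 0.125 m and y of block1_centre in the frame of kneader between -0.15 and 0.15 m and height (world z) of each of block1_centre, block2_centre, block3_centre, block4_centre below -0.03 m and x of block2_centre in the frame of kneader between -0.125 and 0.125 m and y of block2_centre in the frame of kneader between -0.15 and 0.15 m and x of block3_centre in the frame of kneader between -0.125 and 0.125 m and y of block3_centre in the frame of kneader between -0.15 and 0.15 m and x of block4_centre in the frame of kneader between -0.125 and 0.125 m and y of block4_centre in the frame of kneader between -0.15 and 0.15 m and value of joint lever between -0.1 and 0.1 rad), for 0.3 s.
3. the grille is down over the trough, the lever still in neutral (value of joint guard below 0.06 rad and value of joint lever between -0.1 and 0.1 rad), for 0.2 s.
4. the lever is in the slow gear (bench-side slot, forward) with the grille down (value of joint lever above 0.2 rad and value of joint lever_cross above 0.12 rad and value of joint guard below 0.06 rad), for 0.2 s.
5. the start button is pressed (value of joint start above 0.004 m and value of joint lever above 0.2 rad and value of joint lever_cross above 0.12 rad), for 0.05 s.
At the end, for the whole second after the job is handed in: All blocks present in the trough (over 30 mm below bench height, within its mouth), grille down (under 0.06 rad), lever in slow gear (forward over 0.20, sideways over 0.12 rad), start pressed and out again, scraper flat (0.25 rad) in its tray, handle under 45 mm high (all of step 4 and x of block1_centre in the frame of kneader between -0.125 and 0.125 m and y of block1_centre in the frame of kneader between -0.15 and 0.15 m and height (world z) of each of block1_centre, block2_centre, block3_centre, block4_centre below -0.03 m and x of block2_centre in the frame of kneader between -0.125 and 0.125 m and y of block2_centre in the frame of kneader between -0.15 and 0.15 m and x of block3_centre in the frame of kneader between -0.125 and 0.125 m and y of block3_centre in the frame of kneader between -0.15 and 0.15 m and x of block4_centre in the frame of kneader between -0.125 and 0.125 m and y of block4_centre in the frame of kneader between -0.15 and 0.15 m and x of scraper_grip in the frame of tray between -0.075 and 0.075 m and y of scraper_grip in the frame of tray between -0.1 and 0.1 m and height (world z) of scraper_grip below 0.045 m and angle between scraper_grip's own z axis and vertical below 0.25 rad and value of joint start below 0.002 m); the robot touches nothing.
It fails at once if a bystander (sprayer, soap, timer, brush or jar) moved by more than 40 mm or knocked over (distance of any of sprayer, soap, timer, pastry_brush, syrup_jar from where it was at the start of the episode above 0.04 m or angle between any of sprayer, soap, timer, syrup_jar's own z axis and vertical above 0.5 rad).
It fails at once if the scraper falls off the bench (height (world z) of scraper_grip below -0.03 m).
It fails at once if start pressed while the grille is up (value of joint start above 0.004 m and value of joint guard above 0.15 rad).
Of block1, block2, block3, block4 only 2 to 3 are there at a start; the rules pass over those that are not, and their reading is None.
At some moment in a run one of block1, block2, block3, block4, scraper may be knocked a few centimetres aside while the robot is not near it.
Once in a run the grip may slacken for a moment while it holds something.
It also fails if it takes over 208 s, if anything falls off the work surface, if the arm or the gripper's body presses on something with over 40 N, if the wrist force passes 120 N, or if a joint passes its speed limit or range.

## Working session

There is one attempt and no reset: what is moved stays moved. The work goes in short steps, Python scripts to look and compute and a tool call to move; the robot and the scene stay as the last step left them, time stands still between calls to the robot, and variables do not carry over. Pictures are saved under pics/ and viewed, at most 14 in all, crops included, and the job is handed in when it is done.

Besides the shell and the picture viewer there is one more tool, called in YAML: its name, and indented under it one key for each argument. carry_out: Moves the arm, as the interface text tells. Its arguments: {"type":"object","properties":{"targets":{"type":"array","items":{"type":"object","properties":{"hand":{"type":"number"},"x":{"type":"number"},"y":{"type":"number"},"z":{"type":"number"},"ax":{"type":"number"},"ay":{"type":"number"},"az":{"type":"number"}}}},"newtons":{"type":"number"}},"required":["targets"]}

```bash
mkdir -p pics
cat > h.py <<'E'
import numpy as np, cv2
from scipy.spatial.transform import Rotation as R
from plant import read_state, read_camera, camera_params, robot
def rot(p):
    r=np.array(p["rotation"],float)
    return r if r.shape==(3,3) else (R.from_rotvec(r).as_matrix() if r.size==3 else R.from_quat(r).as_matrix())
def snap(name,fn=None):
    p=camera_params(name); im,d=read_camera(name)
    if fn: cv2.imwrite('pics/'+fn,im)
    np.savez('/tmp/'+name+'.npz',im=im,d=d,P=p)
    return im,d,p
def ray(p,u,v):
    K=np.array([[p['fx'],0,p['cx']],[0,p['fy'],p['cy']],[0,0,1]])
    s=cv2.undistortPoints(np.array([[[u,v]]],float),K,np.array([p['k1'],0,0,0.]))[0,0]
    return np.array(p['position']),rot(p)@np.array([s[0],-s[1],-1])
def onz(p,u,v,z):
    o,r=ray(p,u,v); return o+r*(z-o[2])/r[2]
def dep(p,d,u,v):
    o,r=ray(p,u,v); w=d[int(v)-1:int(v)+2,int(u)-1:int(u)+2]; return o+r*np.median(w[w>0])
def cross2(p1,u1,p2,u2):
    o1,a=ray(p1,*u1);o2,b=ray(p2,*u2)
    s=np.linalg.lstsq(np.c_[a,-b],o2-o1,rcond=None)[0]
    return (o1+a*s[0]+o2+b*s[1])/2, np.linalg.norm(o1+a*s[0]-o2-b*s[1])
def load(n):
    z=np.load('/tmp/'+n+'.npz',allow_pickle=True); return z['im'],z['d'],z['P'].item()
E
python3 - <<'E'
from h import *
for n in ['scene','side','wrist']:
    im,d,p=snap(n,n+'0.png'); print(n,p)
print(read_state())
E
```

```text
scene {'fx': 435.53511293779115, 'fy': 435.53511293779115, 'cx': 314.23189223709755, 'cy': 208.7258170296093, 'k1': -0.1015946730756536, 'position': array([1.17038602, 0.55781371, 1.28755482]), 'rotation': array([0.32667101, 0.72974583, 2.22559159])}
side {'fx': 506.2844290452821, 'fy': 506.2844290452821, 'cx': 317.41990982014744, 'cy': 205.28768055656957, 'k1': -0.02951638226609342, 'position': array([ 0.13898301, -1.27814154,  1.06312151]), 'rotation': array([ 0.93134079, -0.14143208, -0.31445004])}
wrist {'fx': 290.57953479874885, 'fy': 290.57953479874885, 'cx': 319.57836948810984, 'cy': 203.57612214481108, 'k1': 0.003132782934871139, 'position': array([0.59958561, 0.07271521, 0.38308412]), 'rotation': array([-2.69072838e-01,  3.76481181e-04, -9.68830746e-05])}
{'t': 0.15, 'q': array([-8.54120183e-02,  1.31003304e-01,  1.48900165e+00,  1.22785815e-05,
        1.52297702e+00, -8.53542167e-02]), 'dq': array([ 1.68350558e-03, -7.23765849e-04, -4.08350354e-03, -4.21742621e-04,
        8.81073994e-05,  1.01289920e-03]), 'joint_torque': array([ 8.59073725e-05, -5.60473788e+01, -4.92333663e+01,  7.68201635e-02,
        3.05504061e-02, -1.41810942e-04]), 'tool_pos': array([5.99838673e-01, 3.12997022e-05, 4.03933992e-01]), 'orientation': array([-2.22074913e+00, -2.22061945e+00,  1.39072012e-03]), 'force': array([0.53315642, 0.47142539, 0.02503546]), 'wrist_torque': array([ 0.02695526, -0.05156967,  0.02374958]), 'gripper_force': 0.0, 'opening': 0.09300735994321796}
```

View pics/scene0.png

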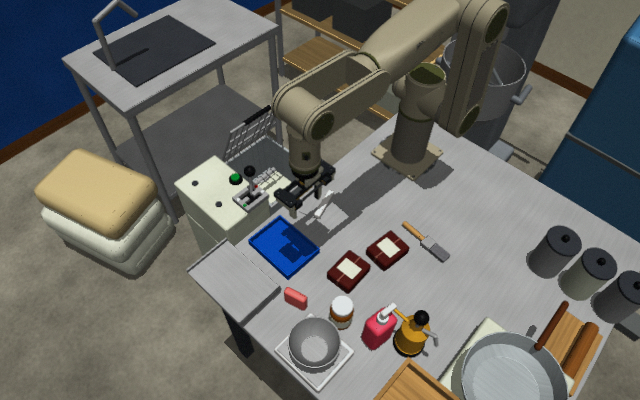

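View pics/side0.png

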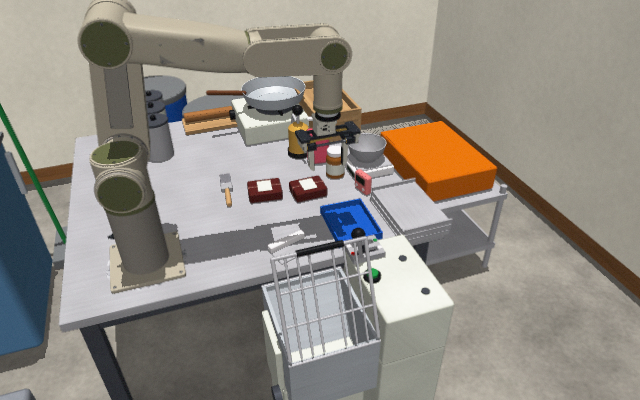

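The scene view shows two dark blocks at (387,250) and (348,270), with the tray at (285,247). The scraper is near (320,210), the knob at (249,171) and the button at (236,180). The side view shows the knob at (359,233), the button at (373,275), the grille bar at (318,247) and the scraper at (288,240).

Run:
```python
from h import *
A,d,p=load('scene');B,e,q=load('side');C,f,w=load('wrist')
a=cv2.resize(A[100:280,190:430],None,fx=1.65,fy=1.65,interpolation=2)
b=cv2.resize(B[160:360,220:460],None,fx=1.65,fy=1.65,interpolation=2)
c=cv2.resize(C,(396,248))
o=np.zeros((600,800,3),np.uint8);o[:297,:396]=a;o[:330,400:796]=b;o[340:588,:396]=c;cv2.imwrite('pics/m.png',o)
def P(n,uA,uB):
    print(n,'scene d',dep(p,d,*uA).round(3),'side d',dep(q,e,*uB).round(3),'x',*[np.round(x,3) for x in cross2(p,uA,q,uB)])
P('knob',(249,171),(359,233));P('button',(236,180),(373,275))
# masks
for n,(im,dd,pp) in dict(scene=(A,d,p),side=(B,e,q),wrist=(C,f,w)).items():
    h=cv2.cvtColor(im,cv2.COLOR_BGR2HSV).astype(int);H,S,V=h[...,0],h[...,1],h[...,2]
    for nm,m in dict(block=((H<8)|(H>172))&(S>110)&(V<110)&(V>25),blue=(abs(H-110)<12)&(S>170)&(V>90),green=(abs(H-65)<20)&(S>120)&(V>60)).items():
        m=cv2.morphologyEx(m.astype(np.uint8),cv2.MORPH_CLOSE,np.ones((13,13) if nm!='green' else (3,3)))
        k,l,s,ce=cv2.connectedComponentsWithStats(m)
        for i in range(1,k):
            if s[i,4]>(200 if nm!='green' else 8):
                v,u=np.where((l==i)&(dd>0))
                pts=np.array([dep(pp,dd,x,y) for x,y in zip(u[::3],v[::3]) if 0<x<639 and 0<y<399])
                if len(pts)==0: continue
                if nm=='block':
                    zt=np.median(pts[pts[:,2]>np.percentile(pts[:,2],60)][:,2]); t=pts[abs(pts[:,2]-zt)<.006]
                    r=cv2.minAreaRect((t[:,:2]*1000).astype(np.float32));ext=('top',zt.round(3),r)
                else: r=cv2.minAreaRect((pts[:,:2]*1000).astype(np.float32));ext=r
                print(n,nm,s[i],np.median(pts,0).round(3),ext)
```

```text
knob scene d [ 0.597 -0.268  0.173] side d [ 0.587 -0.289  0.173] x [ 0.592 -0.277  0.162] 0.001
button scene d [ 0.609 -0.341  0.077] side d [ 0.598 -0.369  0.082] x [ 0.605 -0.352  0.065] 0.004
scene block [ 327  231   82   62 2127] [0.507 0.206 0.039] ('top', np.float64(0.041), ((515.870849609375, 200.99343872070312), (111.54998779296875, 279.89007568359375), 76.35028076171875))
scene block [362 312  34  38 432] [0.736 0.399 0.085] ('top', np.float64(0.12), ((717.0859375, 399.8287353515625), (33.62920379638672, 84.57661437988281), 45.6385383605957))
scene blue [ 249  216   70   64 1845] [ 0.674 -0.064  0.005] ((663.3184814453125, -47.06633758544922), (201.8063507080078, 149.41250610351562), 88.36833190917969)
scene green [231 173   9   8  50] [ 0.601 -0.354  0.081] ((600.2637939453125, -351.6376953125), (22.42471694946289, 29.170650482177734), 89.56999206542969)
side block [ 248  176   79   27 1296] [0.527 0.181 0.037] ('top', np.float64(0.04), ((513.19091796875, 195.26390075683594), (111.9284896850586, 280.31097412109375), 75.49376678466797))
side blue [165  99  18  23 286] [ 0.2
[... 621 characters left out ...]
62] [0.463 0.183 0.038] ('top', np.float64(0.039), ((452.07305908203125, 182.81857299804688), (83.3848876953125, 24.016124725341797), 1.2603451013565063))
wrist block [ 252    0  114   72 1872] [0.591 0.138 0.038] ('top', np.float64(0.039), ((588.19677734375, 163.82815551757812), (118.79853057861328, 62.949127197265625), 0.7765231728553772))
wrist block [ 460   30   40   79 1365] [0.769 0.127 0.035] ('top', np.float64(0.066), ((770.6963500976562, 124.64170837402344), (5.252201557159424, 71.07001495361328), 14.34675121307373))
wrist blue [  310   139   127   150 15906] [ 0.661 -0.035  0.005] ((662.5287475585938, -46.47740936279297), (198.51560974121094, 148.69149780273438), 88.30269622802734)
```

View pics/m.png

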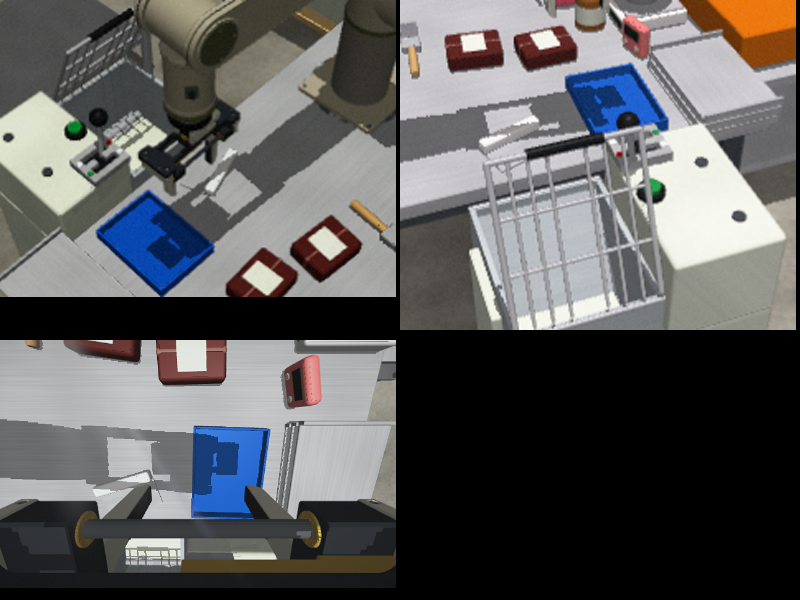

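The crops show the lever pulled back in the far slot by the red dot, the grille up with its black bar, and the scraper handle partly in shadow next to the tray. Only two blocks are visible so far. Next I'll measure the kneader from the depth data.

```bash
cat >> h.py <<'E'
def cloud(n):
    im,d,p=load(n); v,u=np.where(d>0)
    K=np.array([[p['fx'],0,p['cx']],[0,p['fy'],p['cy']],[0,0,1]])
    s=cv2.undistortPoints(np.stack([u,v],1)[:,None].astype(float),K,np.array([p['k1'],0,0,0.]))[:,0]
    X=np.array(p['position'])+(np.c_[s[:,0],-s[:,1],-np.ones(len(s))]*d[v,u][:,None])@rot(p).T
    return X,im[v,u].astype(int),np.c_[u,v]
def box(X,lo,hi): return np.all((X>lo)&(X<hi),1)
def rect(X): return cv2.minAreaRect((X[:,:2]*1000).astype(np.float32))
E
python3 - <<'E'
from h import *
for n in ['scene','side']:
    X,c,uv=cloud(n)
    m=box(X,[.4,-.7,.054],[.95,-.15,.066]); print(n,'housing',m.sum(),np.percentile(X[m],[1,50,99],0).round(3).tolist(),rect(X[m]))
    m=box(X,[.5,-.4,.072],[.8,-.15,.088])&(c.max(1)-c.min(1)<40); print('gate',m.sum(),np.percentile(X[m],[2,50,98],0).round(3).tolist(),rect(X[m]))
    m=box(X,[.5,-.36,.12],[.8,-.15,.2])&(c.max(1)<70); print('knob',m.sum(),X[m].mean(0).round(3),X[m].min(0).round(3),X[m].max(0).round(3))
    s=np.linalg.lstsq(np.c_[2*X[m],np.ones(m.sum())],(X[m]**2).sum(1),rcond=None)[0]; print('sphere',s[:3].round(4),np.sqrt(s[3]+s[:3]@s[:3]))
    m=box(X,[.25,-.75,.12],[.56,-.2,.4])&(c.max(1)<60); print('bar',m.sum(),np.percentile(X[m],[1,50,99],0).round(3).tolist())
    m=box(X,[.2,-.75,-.04],[.56,-.19,.01]); print('rim',m.sum(),np.percentile(X[m],[1,50,99],0).round(3).tolist())
    m=box(X,[.4,-.4,.065],[.9,-.15,.1])&(c[:,1]>c[:,2]*1.5)&(c[:,1]>60);print('green',[(a.tolist(),b.tolist()) for a,b in zip(X[m][::6].round(3),uv[m][::6])])
    m=box(X,[.4,-.4,.065],[.9,-.15,.1])&(c[:,2]>c[:,1]*1.7)&(c[:,2]>60);print('red',X[m].round(3).tolist()[:6])
    m=box(X,[.3,-.18,.015],[.6,.05,.04])&(c.min(1)>90);print('handle',m.sum(),X[m].mean(0).round(3),rect(X[m]) if m.sum()>3 else 0)
    m=box(X,[.35,-.17,.02],[.95,.7,.06])&(c[:,2]>c[:,1]*1.6)&(c[:,2]<120);print('reddish',m.sum(),np.percentile(X[m],[1,99],0).round(3).tolist())
E
```

```text
scene housing 2876 [[0.576, -0.512, 0.054], [0.693, -0.369, 0.06], [0.803, -0.193, 0.066]] ((675.898681640625, -334.3072814941406), (516.4649047851562, 335.0512390136719), 61.09099578857422)
gate 458 [[0.574, -0.363, 0.072], [0.622, -0.25, 0.08], [0.673, -0.206, 0.086]] ((623.0758666992188, -291.4766540527344), (103.08148956298828, 173.74729919433594), 0.34764954447746277)
knob 110 [ 0.593 -0.272  0.169] [ 0.575 -0.295  0.133] [ 0.611 -0.257  0.183]
sphere [ 0.5889 -0.2781  0.1599] 0.01992072546804719
bar 205 [[0.319, -0.447, 0.123], [0.444, -0.39, 0.25], [0.559, -0.38, 0.259]]
rim 557 [[0.311, -0.513, -0.039], [0.414, -0.499, -0.018], [0.556, -0.209, 0.004]]
green [([0.593, -0.364, 0.084], [235, 173]), ([0.595, -0.362, 0.083], [235, 174]), ([0.602, -0.367, 0.079], [233, 175]), ([0.612, -0.365, 0.083], [231, 176]), ([0.596, -0.351, 0.081], [237, 176]), ([0.608, -0.352, 0.085], [234, 177]), ([0.618, -0.357, 0.084], [231, 178]), ([0.603, -0.342, 0.083], [237, 178]), ([0.608, -0.342, 0.082], [236, 179]), ([0.666, -0.238, 0.082], [243, 204]), ([0.664, -0.23, 0.08], [245, 205])]
red [[0.5
[... 1051 characters left out ...]
, 0.083], [375, 240]), ([0.61, -0.349, 0.083], [374, 269]), ([0.612, -0.352, 0.081], [375, 270]), ([0.608, -0.36, 0.086], [375, 271]), ([0.605, -0.36, 0.083], [374, 272]), ([0.6, -0.365, 0.086], [373, 273]), ([0.587, -0.355, 0.077], [367, 274]), ([0.612, -0.365, 0.078], [377, 274]), ([0.606, -0.372, 0.082], [376, 275]), ([0.609, -0.372, 0.078], [377, 276])]
red [[0.578, -0.258, 0.08], [0.58, -0.262, 0.083], [0.584, -0.258, 0.079], [0.575, -0.264, 0.082], [0.579, -0.264, 0.081], [0.581, -0.265, 0.081]]
handle 254 [ 0.431 -0.072  0.022] ((432.7337646484375, -69.7889175415039), (129.56944274902344, 32.39891815185547), 16.143192291259766)
reddish 827 [[0.375, 0.127, 0.02], [0.766, 0.268, 0.045]]
```

carry_out:
  targets:
    - {"hand":100,"x":-0.06,"y":-0.012,"z":-0.01}
    - {"hand":100,"x":-0.12,"y":-0.012,"z":-0.01}
    - {"hand":100,"x":-0.18,"y":-0.012,"z":-0.01}
    - {"hand":100,"x":-0.24,"y":-0.012,"z":-0.01}
    - {"hand":100,"x":-0.279,"y":-0.012,"z":-0.01}
    - {"hand":100,"x":-0.279,"y":-0.012,"z":0.03}
    - {"hand":100,"x":-0.279,"y":-0.012,"z":0.076}
    - {"hand":100,"x":-0.279,"y":-0.012,"z":0.076}

```text
schema error: expected keys hand, x, y, z, ax, ay, az
```

carry_out:
  newtons: 12
  targets:
    - {"hand":30}
    - {"hand":30}
    - {"hand":30}
    - {"hand":30}
    - {"hand":30}
    - {"hand":30}

```text
schema error: expected keys hand, x, y, z, ax, ay, az
```

carry_out:
  targets:
    - {"hand":100,"x":-0.06,"y":-0.012,"z":-0.01,"ax":0,"ay":0,"az":0}
    - {"hand":100,"x":-0.12,"y":-0.012,"z":-0.01,"ax":0,"ay":0,"az":0}
    - {"hand":100,"x":-0.18,"y":-0.012,"z":-0.01,"ax":0,"ay":0,"az":0}
    - {"hand":100,"x":-0.24,"y":-0.012,"z":-0.01,"ax":0,"ay":0,"az":0}
    - {"hand":100,"x":-0.279,"y":-0.012,"z":-0.01,"ax":0,"ay":0,"az":0}
    - {"hand":100,"x":-0.279,"y":-0.012,"z":0.03,"ax":0,"ay":0,"az":0}
    - {"hand":100,"x":-0.279,"y":-0.012,"z":0.076,"ax":0,"ay":0,"az":0}
    - {"hand":100,"x":-0.279,"y":-0.012,"z":0.076,"ax":0,"ay":0,"az":0}

```text
t: 1.15
tool_pos: [0.5863, -0.2782, 0.3233]
orientation: [-2.215, -2.214, 0.004]
force: [-0.2, -0.3, 0.7]
opening: 0.0928
gripper_force: 0.0
```

carry_out:
  newtons: 12
  targets:
    - {"hand":30,"x":0,"y":0,"z":0,"ax":0,"ay":0,"az":0}
    - {"hand":30,"x":0,"y":0,"z":0,"ax":0,"ay":0,"az":0}
    - {"hand":30,"x":0,"y":0,"z":0,"ax":0,"ay":0,"az":0}
    - {"hand":30,"x":0,"y":0,"z":0,"ax":0,"ay":0,"az":0}
    - {"hand":30,"x":0,"y":0,"z":0,"ax":0,"ay":0,"az":0}

```text
t: 1.78
tool_pos: [0.5881, -0.279, 0.3291]
orientation: [2.221, 2.221, 0.0]
force: [-0.3, -0.7, 0.2]
opening: 0.0473
gripper_force: 0.0
```

carry_out:
  newtons: 12
  targets:
    - {"hand":30,"x":0,"y":0,"z":0,"ax":0,"ay":0,"az":0}
    - {"hand":30,"x":0,"y":0,"z":0,"ax":0,"ay":0,"az":0}
    - {"hand":30,"x":0,"y":0.01,"z":0,"ax":0,"ay":0,"az":0}
    - {"hand":30,"x":0,"y":0.02,"z":0,"ax":0,"ay":0,"az":0}
    - {"hand":30,"x":0,"y":0.03,"z":0,"ax":0,"ay":0,"az":0}
    - {"hand":30,"x":0,"y":0.036,"z":0,"ax":0,"ay":0,"az":0}
    - {"hand":30,"x":0,"y":0.036,"z":0,"ax":0,"ay":0,"az":0}
    - {"hand":30,"x":0,"y":0.036,"z":0,"ax":0,"ay":0,"az":0}

```text
t: 2.78
tool_pos: [0.6241, -0.2789, 0.3285]
orientation: [2.221, 2.221, 0.001]
force: [-0.6, -0.9, 1.1]
opening: 0.0393
gripper_force: 12.0
```

carry_out:
  targets:
    - {"hand":100,"x":0,"y":0,"z":0,"ax":0,"ay":0,"az":0}
    - {"hand":100,"x":0,"y":0,"z":0,"ax":0,"ay":0,"az":0}
    - {"hand":100,"x":0,"y":0,"z":0,"ax":0,"ay":0,"az":0}
    - {"hand":100,"x":0,"y":0,"z":0,"ax":0,"ay":0,"az":0}
    - {"hand":100,"x":0,"y":0,"z":-0.06,"ax":0,"ay":0,"az":0}
    - {"hand":100,"x":0,"y":0,"z":-0.12,"ax":0,"ay":0,"az":0}

```text
t: 3.52
tool_pos: [0.6237, -0.2788, 0.449]
orientation: [-2.22, -2.22, 0.001]
force: [1.2, -0.4, 0.0]
opening: 0.0918
gripper_force: 0.0
```

carry_out:
  targets:
    - {"hand":100,"x":0.06,"y":-0.02,"z":0,"ax":0,"ay":0,"az":0}
    - {"hand":100,"x":0.12,"y":-0.04,"z":0,"ax":0,"ay":0,"az":0}
    - {"hand":100,"x":0.18,"y":-0.06,"z":0,"ax":0,"ay":0,"az":0}
    - {"hand":100,"x":0.24,"y":-0.08,"z":0,"ax":0,"ay":0,"az":0}
    - {"hand":100,"x":0.3,"y":-0.1,"z":0,"ax":0,"ay":0,"az":0}
    - {"hand":100,"x":0.36,"y":-0.12,"z":0,"ax":0,"ay":0,"az":0}
    - {"hand":100,"x":0.36,"y":-0.124,"z":0,"ax":0,"ay":0,"az":0}

```text
t: 4.4
tool_pos: [0.4987, 0.0843, 0.4492]
orientation: [-2.216, -2.227, -0.002]
force: [-0.5, 0.6, -0.4]
opening: 0.093
gripper_force: 0.0
```

```bash
cat > look.py <<'E'
from h import *
import sys
tag=sys.argv[1]
def blocks(names=('scene','side','wrist')):
  for n in names:
    im,d,p=snap(n,f'{n}{tag}.png'); X,c,uv=cloud(n)
    h=cv2.cvtColor(im,cv2.COLOR_BGR2HSV)[uv[:,1],uv[:,0]].astype(int)
    red=((h[:,0]<8)|(h[:,0]>172))&(h[:,1]>110)&(h[:,2]<130)&box(X,[.2,-.6,.03],[.85,.8,.047])
    m=np.zeros(im.shape[:2],np.uint8);m[uv[red,1],uv[red,0]]=1
    k,l,s,_=cv2.connectedComponentsWithStats(cv2.morphologyEx(m,cv2.MORPH_CLOSE,np.ones((5,5))))
    for i in range(1,k):
        if s[i,4]<100: continue
        t=X[(l[uv[:,1],uv[:,0]]==i)&box(X,[.2,-.6,.03],[.85,.8,.05])]
        r=rect(t);print(n,'block',np.round(r[0],0),np.round(r[1],0),round(r[2],1),'z',np.median(t[:,2]).round(3),s[i,:4])
    m=box(X,[.25,-.18,.015],[.59,.08,.05])&(c.min(1)>100)&(c.max(1)-c.min(1)<40)
    if m.sum()>30: print(n,'handle',m.sum(),rect(X[m]),np.median(X[m][:,2]).round(3),'top',np.percentile(X[m][:,2],90).round(3))
    m=box(X,[.5,-.36,.13],[.8,-.15,.2])&(c.max(1)<70)
    if m.sum()>30 and n!='wrist':
        s=np.linalg.lstsq(np.c_[2*X[m],np.ones(m.sum())],(X[m]**2).sum(1),rcond=None)[0]; print(n,'knob',X[m].mean(0).round(3),'sphere',s[:3].round(3),np.sqrt(s[3]+s[:3]@s[:3]).round(3))
blocks()
E
python3 look.py 1; python3 -c "
import cv2,numpy as np
a=cv2.imread('pics/side1.png');b=cv2.imread('pics/wrist1.png')
o=np.zeros((600,800,3),np.uint8);o[:200,:400]=cv2.resize(a[150:350,200:440],None,fx=1.667,fy=1)[:200,:400];o[:400,160:]=b;o[400:,:400]=cv2.resize(a[160:280,200:440],(400,200));cv2.imwrite('pics/m1.png',o)"
```

```text
scene block [440. 227.] [ 93. 120.] 82.4 z 0.039 [367 231  42  37]
scene block [591. 183.] [118.  94.] 1.3 z 0.039 [328 251  42  39]
scene handle 186 ((485.8185729980469, -53.334747314453125), (164.9115447998047, 203.9742431640625), 89.22421264648438) 0.024 top 0.028
scene knob [ 0.628 -0.273  0.171] sphere [ 0.623 -0.279  0.162] 0.02
side block [584. 175.] [116. 101.] 0.2 z 0.039 [289 176  37  21]
side block [434. 218.] [100. 116.] 82.0 z 0.039 [248 178  34  21]
side handle 245 ((432.43408203125, -70.31489562988281), (129.59657287597656, 32.55923080444336), 14.300056457519531) 0.023 top 0.026
side knob [ 0.619 -0.289  0.172] sphere [ 0.622 -0.282  0.166] 0.017
wrist block [441. 248.] [ 47. 119.] 81.1 z 0.039 [221  16 100  58]
wrist block [434. 200.] [ 45. 119.] 82.5 z 0.039 [220  60  97  51]
wrist block [587. 180.] [117.  94.] 1.5 z 0.039 [342  62  95  79]
wrist block [770. 127.] [14. 73.] 4.9 z 0.034 [518 116  19  57]
wrist handle 1225 ((434.4591064453125, -67.26973724365234), (128.15255737304688, 24.084184646606445), 17.011171340942383) 0.023 top 0.024
```

View pics/m1.png

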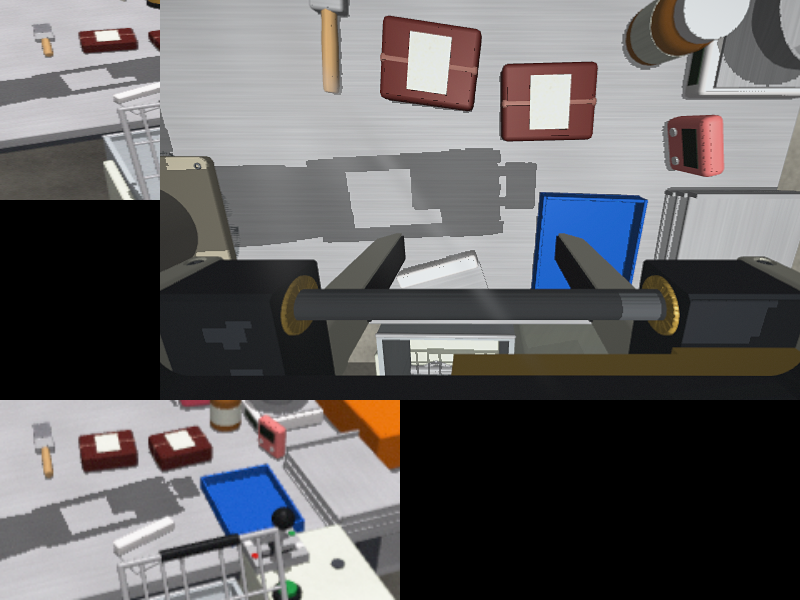

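Both depth views put the knob at x ≈ 0.623, upright in neutral. The wrist view shows the scraper handle around (440,270) with its blade toward the edge. Its centre is (0.434, -0.067), yaw 17°, top at z = 24 mm. Next I'll grasp it.

carry_out:
  targets:
    - {"hand":100,"x":-0.06,"y":-0.03,"z":0.05,"ax":0,"ay":0,"az":0.18}
    - {"hand":100,"x":-0.1,"y":-0.066,"z":0.1,"ax":0,"ay":0,"az":0.36}
    - {"hand":100,"x":-0.148,"y":-0.066,"z":0.15,"ax":0,"ay":0,"az":0.54}
    - {"hand":100,"x":-0.148,"y":-0.066,"z":0.19,"ax":0,"ay":0,"az":0.72}
    - {"hand":100,"x":-0.148,"y":-0.066,"z":0.19,"ax":0,"ay":0,"az":0.9}
    - {"hand":100,"x":-0.148,"y":-0.066,"z":0.19,"ax":0,"ay":0,"az":1.08}
    - {"hand":100,"x":-0.148,"y":-0.066,"z":0.19,"ax":0,"ay":0,"az":1.26}
    - {"hand":100,"x":-0.148,"y":-0.066,"z":0.19,"ax":0,"ay":0,"az":1.274}

```text
t: 5.55
tool_pos: [0.4341, -0.0685, 0.2586]
orientation: [3.107, 0.461, -0.0]
force: [0.8, 0.4, -0.0]
opening: 0.0929
gripper_force: 0.0
```

Run:
```python
from h import *
s=read_state();print(s['tool_pos'],R.from_rotvec(s['orientation']).as_matrix().round(3),s['q'])
im,d,p=snap('wrist','w2.png');X,c,uv=cloud('wrist')
m=box(X,[.25,-.18,.015],[.59,.08,.035])&(c.min(1)>100)&(c.max(1)-c.min(1)<40);print(m.sum(),rect(X[m]) if m.sum() else 0)
```

```text
[ 0.43406762 -0.06854218  0.25864999] [[ 0.957  0.29  -0.   ]
 [ 0.29  -0.957 -0.   ]
 [-0.     0.    -1.   ]] [-2.73262361e-01 -1.91951010e-01  2.07852170e+00 -3.04143406e-04
  1.25519623e+00  1.00294269e+00]
4423 ((485.5281677246094, -79.90483856201172), (80.41791534423828, 222.1080322265625), 76.97250366210938)
```

carry_out:
  newtons: 40
  targets:
    - {"hand":100,"x":0,"y":0,"z":0.035,"ax":0,"ay":0,"az":0}
    - {"hand":100,"x":0,"y":0,"z":0.055,"ax":0,"ay":0,"az":0}
    - {"hand":100,"x":0,"y":0,"z":0.066,"ax":0,"ay":0,"az":0}
    - {"hand":100,"x":0,"y":0,"z":0.066,"ax":0,"ay":0,"az":0}
    - {"hand":10,"x":0,"y":0,"z":0.066,"ax":0,"ay":0,"az":0}
    - {"hand":10,"x":0,"y":0,"z":0.066,"ax":0,"ay":0,"az":0}
    - {"hand":10,"x":0,"y":0,"z":0.066,"ax":0,"ay":0,"az":0}
    - {"hand":10,"x":0,"y":0,"z":0.066,"ax":0,"ay":0,"az":0}

```text
t: 6.6
tool_pos: [0.4341, -0.067, 0.193]
orientation: [3.107, 0.465, 0.001]
force: [-0.5, 0.0, -0.2]
opening: 0.0576
gripper_force: 0.0
```

carry_out:
  targets:
    - {"hand":10,"x":0,"y":0,"z":0,"ax":0,"ay":0,"az":0}
    - {"hand":10,"x":0,"y":0,"z":0,"ax":0,"ay":0,"az":0}
    - {"hand":10,"x":0,"y":0,"z":0,"ax":0,"ay":0,"az":0}
    - {"hand":10,"x":0,"y":0,"z":0,"ax":0,"ay":0,"az":0}
    - {"hand":10,"x":0,"y":0,"z":0,"ax":0,"ay":0,"az":0}

```text
t: 7.22
tool_pos: [0.434, -0.067, 0.1927]
orientation: [-3.107, -0.465, 0.0]
force: [0.4, -0.0, -0.5]
opening: 0.0235
gripper_force: 40.0
```

carry_out:
  targets:
    - {"hand":10,"x":0,"y":0,"z":-0.03,"ax":0,"ay":0,"az":0}
    - {"hand":10,"x":0,"y":0,"z":-0.08,"ax":0,"ay":0,"az":0}
    - {"hand":10,"x":0.04,"y":0.01,"z":-0.08,"ax":0,"ay":0,"az":-0.17}
    - {"hand":10,"x":0.08,"y":0.02,"z":-0.08,"ax":0,"ay":0,"az":-0.34}
    - {"hand":10,"x":0.12,"y":0.03,"z":-0.08,"ax":0,"ay":0,"az":-0.51}
    - {"hand":10,"x":0.16,"y":0.035,"z":-0.08,"ax":0,"ay":0,"az":-0.68}
    - {"hand":10,"x":0.19,"y":0.04,"z":-0.08,"ax":0,"ay":0,"az":-0.85}
    - {"hand":10,"x":0.203,"y":0.041,"z":-0.08,"ax":0,"ay":0,"az":-1.02}

```text
t: 8.22
tool_pos: [0.6413, -0.0465, 0.272]
orientation: [-2.479, -1.929, 0.0]
force: [-0.4, 0.7, -1.4]
opening: 0.0237
gripper_force: 40.0
```

carry_out:
  targets:
    - {"hand":10,"x":0,"y":0,"z":0,"ax":0,"ay":0,"az":-0.15}
    - {"hand":10,"x":0,"y":0,"z":0,"ax":0,"ay":0,"az":-0.254}
    - {"hand":10,"x":0,"y":0,"z":0,"ax":0,"ay":0,"az":-0.254}

```text
t: 8.6
tool_pos: [0.64, -0.0468, 0.2721]
orientation: [-2.222, -2.22, 0.001]
force: [-0.0, -0.2, -0.4]
opening: 0.0235
gripper_force: 40.0
```

Run:
```python
from h import *
s=read_state();print(s['tool_pos'],R.from_rotvec(s['orientation']).as_matrix().round(3),s['opening'],s['gripper_force'])
W=snap('wrist')[0];S=snap('side')[0];A=snap('scene')[0]
o=np.zeros((500,800,3),np.uint8);o[:250,:400]=cv2.resize(W,(400,250));o[:250,400:]=cv2.resize(S[140:290,250:490],(400,250));o[250:,:400]=cv2.resize(A[150:300,200:440],(400,250));cv2.imwrite('pics/m3.png',o)
```

```text
[ 0.63996953 -0.04675101  0.27212865] [[ 0.001  1.    -0.001]
 [ 1.    -0.001  0.   ]
 [ 0.    -0.001 -1.   ]] 0.023511255081988345 39.99872803688049
```

View pics/m3.png

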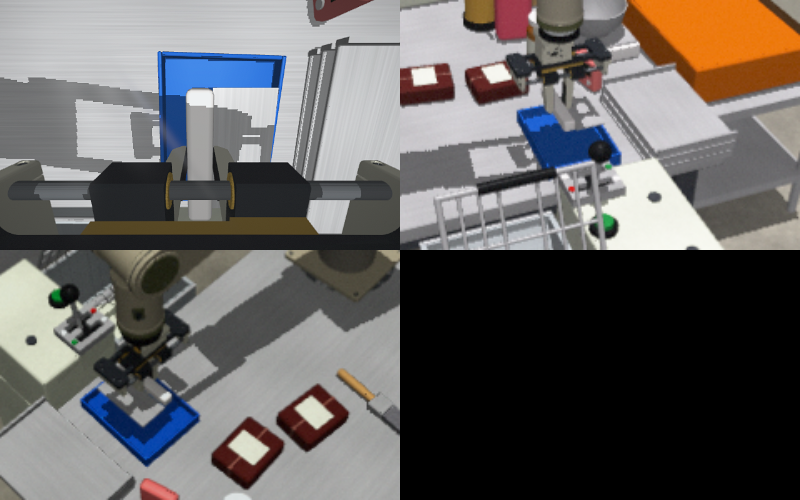

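The scraper is held level over the tray: handle at (200,150) in the wrist panel, blade to the right. Now I'll lower and release it.

carry_out:
  targets:
    - {"hand":10,"x":0,"y":0,"z":0.04,"ax":0,"ay":0,"az":0}
    - {"hand":10,"x":0,"y":0,"z":0.06,"ax":0,"ay":0,"az":0}
    - {"hand":10,"x":0,"y":0,"z":0.073,"ax":0,"ay":0,"az":0}
    - {"hand":10,"x":0,"y":0,"z":0.073,"ax":0,"ay":0,"az":0}
    - {"hand":36,"x":0,"y":0,"z":0.073,"ax":0,"ay":0,"az":0}
    - {"hand":36,"x":0,"y":0,"z":0.073,"ax":0,"ay":0,"az":0}
    - {"hand":36,"x":0,"y":0,"z":0.04,"ax":0,"ay":0,"az":0}
    - {"hand":60,"x":0,"y":0,"z":-0.02,"ax":0,"ay":0,"az":0}

```text
t: 9.75
tool_pos: [0.6389, -0.0467, 0.2911]
orientation: [-2.218, -2.218, 0.005]
force: [1.3, 0.2, -0.2]
opening: 0.0396
gripper_force: 0.0
```

```bash
python3 - <<'E'
from h import *
print(read_state()['tool_pos'])
W=snap('wrist','w4.png')[0]
X,c,uv=cloud('wrist')
m=box(X,[.59,-.14,.02],[.74,.06,.05])&(c.min(1)>100)&(c.max(1)-c.min(1)<40);print(m.sum(),rect(X[m]),np.percentile(X[m][:,2],[10,50,90]))
E
python3 look.py 4
```

```text
[ 0.63889635 -0.0466603   0.29113126]
3744 ((661.5846557617188, -29.640289306640625), (164.88340759277344, 116.7151870727539), 88.22173309326172) [0.02625312 0.0279875  0.02900341]
scene block [442. 227.] [ 94. 120.] 82.3 z 0.039 [367 231  42  37]
scene block [591. 183.] [117.  94.] 1.3 z 0.039 [327 251  43  40]
scene knob [ 0.628 -0.273  0.172] sphere [ 0.623 -0.279  0.163] 0.02
side block [586. 175.] [118.  98.] 0.6 z 0.039 [289 176  38  21]
side block [434. 220.] [ 99. 116.] 82.9 z 0.04 [248 178  34  20]
side knob [ 0.619 -0.288  0.172] sphere [ 0.622 -0.282  0.166] 0.017
wrist block [778. 100.] [ 8. 28.] 35.7 z 0.037 [490   0  31  36]
```

View pics/w4.png

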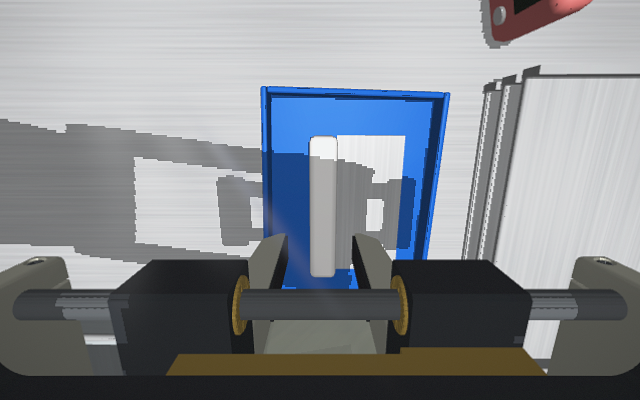

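The scraper lies flat in the tray, with its handle at (322,205) and blade to the right, and both blocks are unmoved. Next I'll go behind block A.

carry_out:
  targets:
    - {"hand":60,"x":0.05,"y":-0.028,"z":-0.03,"ax":0,"ay":0,"az":0}
    - {"hand":60,"x":0.1,"y":-0.056,"z":-0.03,"ax":0,"ay":0,"az":0}
    - {"hand":60,"x":0.15,"y":-0.083,"z":-0.03,"ax":0,"ay":0,"az":0}
    - {"hand":60,"x":0.2,"y":-0.111,"z":-0.03,"ax":0,"ay":0,"az":0}
    - {"hand":60,"x":0.25,"y":-0.139,"z":-0.03,"ax":0,"ay":0,"az":0}
    - {"hand":60,"x":0.3,"y":-0.167,"z":-0.03,"ax":0,"ay":0,"az":0}
    - {"hand":60,"x":0.35,"y":-0.195,"z":-0.03,"ax":0,"ay":0,"az":0}
    - {"hand":60,"x":0.365,"y":-0.2,"z":-0.03,"ax":0,"ay":0,"az":0}

```text
t: 10.95
tool_pos: [0.4379, 0.3203, 0.3214]
orientation: [-2.217, -2.224, 0.003]
force: [-0.7, 0.1, -0.0]
opening: 0.0555
gripper_force: 0.0
```

carry_out:
  targets:
    - {"hand":60,"x":0,"y":0,"z":0.06,"ax":0,"ay":0,"az":0}
    - {"hand":60,"x":0,"y":0,"z":0.11,"ax":0,"ay":0,"az":0}
    - {"hand":60,"x":0,"y":0,"z":0.126,"ax":0,"ay":0,"az":0}
    - {"hand":60,"x":0,"y":0,"z":0.126,"ax":0,"ay":0,"az":0}

```text
t: 11.45
tool_pos: [0.44, 0.3175, 0.1958]
orientation: [-2.222, -2.22, 0.004]
force: [0.1, -0.3, 1.3]
opening: 0.0558
gripper_force: 0.0
```

```bash
python3 - <<'E'
from h import *
print(read_state()['tool_pos'],read_state()['force'])
E
python3 look.py 5
```

```text
[0.44004113 0.3175217  0.19584586] [ 0.10525461 -0.28577446  1.30239995]
scene block [439. 227.] [ 91. 122.] 81.2 z 0.04 [367 231  40  37]
scene block [590. 183.] [119.  95.] 0.8 z 0.039 [327 251  43  40]
scene knob [ 0.628 -0.273  0.171] sphere [ 0.622 -0.28   0.16 ] 0.022
side block [585. 177.] [117. 101.] 1.1 z 0.039 [289 176  38  21]
side block [434. 221.] [101. 116.] 81.1 z 0.039 [248 178  34  20]
side knob [ 0.619 -0.288  0.172] sphere [ 0.622 -0.282  0.165] 0.017
wrist block [442. 269.] [15. 90.] 87.6 z 0.037 [242 322 156  32]
```

carry_out:
  targets:
    - {"hand":60,"x":-0.025,"y":0,"z":0,"ax":0,"ay":0,"az":0}
    - {"hand":60,"x":-0.04,"y":0,"z":0,"ax":0,"ay":0,"az":0}
    - {"hand":60,"x":-0.065,"y":0,"z":0,"ax":0,"ay":0,"az":0}
    - {"hand":60,"x":-0.095,"y":0,"z":0,"ax":0,"ay":0,"az":0}
    - {"hand":60,"x":-0.125,"y":0,"z":0,"ax":0,"ay":0,"az":0}
    - {"hand":60,"x":-0.16,"y":0,"z":0,"ax":0,"ay":0,"az":0}
    - {"hand":60,"x":-0.2,"y":0,"z":0,"ax":0,"ay":0,"az":0}
    - {"hand":60,"x":-0.23,"y":0,"z":0,"ax":0,"ay":0,"az":0}

```text
t: 12.6
tool_pos: [0.4409, 0.087, 0.1984]
orientation: [2.221, 2.219, 0.005]
force: [1.2, 2.9, 2.1]
opening: 0.0565
gripper_force: 1.6
```

```bash
python3 - <<'E'
from h import *
print(read_state()['tool_pos'],read_state()['force'])
E
python3 look.py 6
```

```text
[0.44085697 0.08703774 0.19840742] [1.23325088 2.87430464 2.11282541]
scene block [458.  10.] [139.  81.] 29.5 z 0.04 [323 201  28  34]
scene block [590. 183.] [118.  95.] 2.0 z 0.039 [327 251  43  40]
scene handle 36 ((521.9556274414062, -14.324844360351562), (143.3925323486328, 237.1680145263672), 57.032901763916016) 0.039 top 0.042
scene knob [ 0.628 -0.273  0.171] sphere [ 0.624 -0.279  0.161] 0.021
side block [586. 175.] [105. 115.] 88.2 z 0.039 [292 176  35  21]
side block [440.  18.] [118.  97.] 0.2 z 0.04 [261 208  40  25]
side handle 212 ((449.2458190917969, 29.022815704345703), (83.83489990234375, 114.41924285888672), 9.922083854675293) 0.041 top 0.045
side knob [ 0.619 -0.289  0.172] sphere [ 0.622 -0.282  0.166] 0.017
wrist block [545. 196.] [28. 38.] 88.9 z 0.039 [504   0 109  71]
wrist block [563. 155.] [71. 45.] 1.3 z 0.039 [492  79 148  99]
wrist block [407.  43.] [24. 20.] 88.2 z 0.039 [242 320  35  34]
wrist block [476.  42.] [18. 24.] 0.9 z 0.039 [366 320  32  34]
wrist handle 3017 ((441.760986328125, 43.217689514160156), (23.85359001159668, 50.09349822998047), 89.88674926757812) 0.04 top 0.041
```

carry_out:
  targets:
    - {"hand":60,"x":-0.02,"y":0,"z":0,"ax":0,"ay":0,"az":0}
    - {"hand":60,"x":-0.055,"y":0,"z":0,"ax":0,"ay":0,"az":0}
    - {"hand":60,"x":-0.095,"y":0,"z":0,"ax":0,"ay":0,"az":0}
    - {"hand":60,"x":-0.135,"y":0,"z":0,"ax":0,"ay":0,"az":0}
    - {"hand":60,"x":-0.175,"y":0,"z":0,"ax":0,"ay":0,"az":0}
    - {"hand":60,"x":-0.215,"y":0,"z":0,"ax":0,"ay":0,"az":0}
    - {"hand":60,"x":-0.255,"y":0,"z":0,"ax":0,"ay":0,"az":0}
    - {"hand":60,"x":-0.285,"y":0,"z":0,"ax":0,"ay":0,"az":0}

```text
t: 13.75
tool_pos: [0.4409, -0.1976, 0.1974]
orientation: [2.221, 2.22, 0.001]
force: [-0.1, 0.5, 0.8]
opening: 0.0558
gripper_force: 0.0
```

```bash
python3 - <<'E'
from h import *
print(read_state()['tool_pos'],read_state()['force'])
E
python3 look.py 7; python3 -c "
import cv2;a=cv2.imread('pics/side7.png');cv2.imwrite('pics/s7.png',cv2.resize(a[160:370,210:460],None,fx=2.4,fy=2.4))"
```

```text
[ 0.44087674 -0.19764135  0.19744418] [-0.08853678  0.49946662  0.79027585]
scene block [591. 183.] [117.  95.] 0.9 z 0.039 [328 251  42  40]
scene knob [ 0.566 -0.228  0.152] sphere [ 0.584 -0.209  0.178] 0.079
side block [629. 169.] [108.  47.] 71.3 z 0.04 [313 176  14  18]
side knob [ 0.563 -0.242  0.153] sphere [ 0.588 -0.219  0.158] 0.078
```

View pics/s7.png

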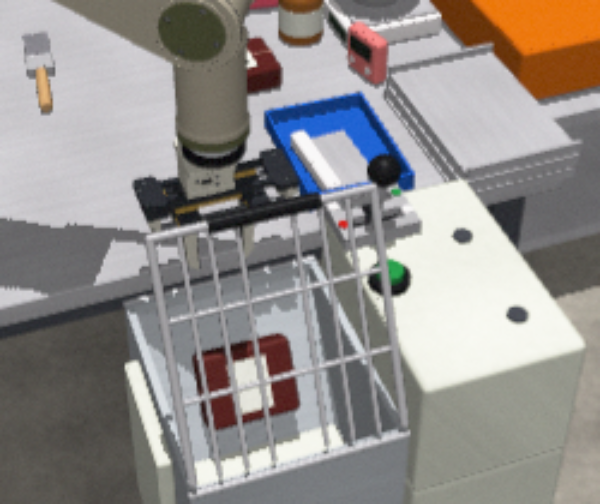

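Block A is in the trough, at (245,380) in the crop. Block B still needs to shift toward -x before its push, so I'll measure the jar and timer clearances.

carry_out:
  targets:
    - {"hand":0,"x":0,"y":0,"z":-0.06,"ax":0,"ay":0,"az":0}
    - {"hand":0,"x":0,"y":0,"z":-0.12,"ax":0,"ay":0,"az":0}
    - {"hand":0,"x":0.06,"y":0,"z":-0.16,"ax":0,"ay":0,"az":0}
    - {"hand":0,"x":0.12,"y":0,"z":-0.16,"ax":0,"ay":0,"az":0}
    - {"hand":0,"x":0.18,"y":0,"z":-0.16,"ax":0,"ay":0,"az":0}

```text
t: 14.52
tool_pos: [0.4399, -0.017, 0.3581]
orientation: [2.22, 2.22, 0.003]
force: [1.3, -0.2, -0.6]
opening: 0.0102
gripper_force: 0.0
```

```bash
python3 look.py 8
python3 - <<'E'
from h import *
for n in ['scene','side']:
    X,c,uv=cloud(n)
    m=box(X,[.53,.06,.055],[.95,.6,.25]); 
    im=np.zeros((400,640),np.uint8);im[uv[m,1],uv[m,0]]=1
    k,l,s,_=cv2.connectedComponentsWithStats(im)
    for i in range(1,k):
        if s[i,4]>40:
            t=X[l[uv[:,1],uv[:,0]]==i];print(n,np.percentile(t,[1,50,99],0).round(3).tolist(),s[i,:4])
    h=cv2.cvtColor(c[:,None].astype(np.uint8),cv2.COLOR_BGR2HSV)[:,0].astype(int)
    j=box(X,[.55,.15,.01],[.85,.45,.2])&(h[:,0]>8)&(h[:,0]<22)&(h[:,1]>130);print('amber',np.percentile(X[j],[2,50,98],0).round(3).tolist())
    W=box(X,[.55,.15,.095],[.8,.36,.125])&(c.min(1)>110);print('lid',W.sum(),np.percentile(X[W],[2,50,98],0).round(3).tolist())
E
```

```text
scene block [591. 184.] [119.  96.] 0.7 z 0.039 [327 251  43  40]
scene knob [ 0.628 -0.273  0.171] sphere [ 0.623 -0.279  0.162] 0.021
side block [585. 173.] [116.  97.] 1.4 z 0.039 [289 176  38  21]
side knob [ 0.619 -0.288  0.172] sphere [ 0.622 -0.283  0.166] 0.017
wrist block [587. 149.] [ 38. 119.] 89.2 z 0.039 [415   0 137  47]
scene [[0.766, 0.095, 0.056], [0.786, 0.132, 0.072], [0.802, 0.166, 0.078]] [284 287  24  18]
scene [[0.698, 0.238, 0.058], [0.736, 0.272, 0.107], [0.761, 0.3, 0.113]] [330 296  24  28]
scene [[0.623, 0.354, 0.058], [0.676, 0.432, 0.134], [0.741, 0.531, 0.214]] [362 302  76  49]
scene [[0.788, 0.208, 0.055], [0.838, 0.259, 0.079], [0.931, 0.35, 0.112]] [288 316  53  53]
scene [[0.731, 0.499, 0.1], [0.775, 0.539, 0.107], [0.868, 0.598, 0.142]] [373 357  66  43]
amber [[0.627, 0.245, 0.021], [0.671, 0.43, 0.089], [0.76, 0.449, 0.141]]
lid 401 [[0.698, 0.239, 0.102], [0.73, 0.269, 0.109], [0.795, 0.312, 0.113]]
side [[0.609, 0.231, 0.057], [0.717, 0.449, 0.109], [0.925, 0.597, 0.21]] [290 100  72  69]
side [[0.788, 0.204, 0.056], [0.865, 0.307, 0.087], [0.929, 0.353, 0.112]] [348 133  39  29]
side [[0.762, 0.088, 0.055], [0.777, 0.119, 0.07], [0.799, 0.16, 0.08]] [355 169  17  15]
amber [[0.607, 0.228, 0.012], [0.647, 0.427, 0.086], [0.744, 0.449, 0.139]]
lid 176 [[0.695, 0.232, 0.099], [0.725, 0.256, 0.109], [0.795, 0.301, 0.114]]
```

carry_out:
  targets:
    - {"hand":0,"x":0.035,"y":0.05,"z":0,"ax":0,"ay":0,"az":0}
    - {"hand":0,"x":0.07,"y":0.1,"z":0,"ax":0,"ay":0,"az":0}
    - {"hand":0,"x":0.105,"y":0.15,"z":0,"ax":0,"ay":0,"az":0}
    - {"hand":0,"x":0.14,"y":0.2,"z":0,"ax":0,"ay":0,"az":0}
    - {"hand":0,"x":0.175,"y":0.24,"z":0,"ax":0,"ay":0,"az":0}
    - {"hand":0,"x":0.194,"y":0.245,"z":0,"ax":0,"ay":0,"az":0}
    - {"hand":0,"x":0.194,"y":0.245,"z":0.03,"ax":0,"ay":0,"az":0}

```text
t: 15.55
tool_pos: [0.6862, 0.1752, 0.3291]
orientation: [2.218, 2.221, 0.006]
force: [0.0, -0.4, 0.2]
opening: 0.0007
gripper_force: 0.0
```

```bash
python3 look.py 9; python3 -c "
from h import *
print(read_state()['tool_pos'],read_state()['opening'])"
```

```text
scene block [591. 186.] [118.  90.] 2.2 z 0.039 [330 251  40  40]
scene knob [ 0.628 -0.273  0.171] sphere [ 0.623 -0.28   0.16 ] 0.021
side block [584. 176.] [ 99. 118.] 89.4 z 0.039 [289 176  38  22]
side knob [ 0.619 -0.289  0.172] sphere [ 0.622 -0.282  0.165] 0.017
wrist block [625. 207.] [46. 44.] 1.6 z 0.039 [230 142  55  50]
wrist block [645. 170.] [10. 25.] 30.3 z 0.038 [269 198  17  21]
wrist block [557. 154.] [51. 40.] 2.0 z 0.039 [161 203  58  39]
wrist block [623. 147.] [37. 33.] 67.4 z 0.039 [236 206  38  34]
wrist block [770. 159.] [26. 10.] 42.6 z 0.039 [402 210  28  21]
[0.68391595 0.17331909 0.32440392] 0.00023616673455327482
```

carry_out:
  targets:
    - {"hand":0,"x":0.003,"y":0,"z":0.06,"ax":0,"ay":0,"az":0}
    - {"hand":0,"x":0.003,"y":0,"z":0.11,"ax":0,"ay":0,"az":0}
    - {"hand":0,"x":0.003,"y":0,"z":0.124,"ax":0,"ay":0,"az":0}
    - {"hand":0,"x":0.003,"y":0,"z":0.124,"ax":0,"ay":0,"az":0}

```text
t: 16.2
tool_pos: [0.6852, 0.1765, 0.2036]
orientation: [-2.222, -2.221, 0.0]
force: [0.0, 0.4, 0.1]
opening: 0.0006
gripper_force: 0.0
```

carry_out:
  targets:
    - {"hand":0,"x":0,"y":-0.015,"z":0,"ax":0,"ay":0,"az":0}
    - {"hand":0,"x":0,"y":-0.025,"z":0,"ax":0,"ay":0,"az":0}
    - {"hand":0,"x":0,"y":-0.045,"z":0,"ax":0,"ay":0,"az":0}
    - {"hand":0,"x":0,"y":-0.07,"z":0,"ax":0,"ay":0,"az":0}
    - {"hand":0,"x":0,"y":-0.095,"z":0,"ax":0,"ay":0,"az":0}
    - {"hand":0,"x":0,"y":-0.12,"z":0,"ax":0,"ay":0,"az":0}
    - {"hand":0,"x":0,"y":-0.14,"z":0,"ax":0,"ay":0,"az":0}
    - {"hand":0,"x":0,"y":-0.145,"z":0,"ax":0,"ay":0,"az":0}

```text
t: 17.2
tool_pos: [0.5407, 0.1773, 0.2054]
orientation: [2.219, 2.22, 0.006]
force: [4.1, -0.2, 1.6]
opening: 0.0005
gripper_force: 1.8
```

```bash
python3 look.py 10; python3 -c "
from h import *
print(read_state()['tool_pos'],read_state()['force'])"
```

```text
scene block [471. 210.] [ 47. 118.] 89.8 z 0.039 [364 238  30  28]
scene knob [ 0.628 -0.273  0.171] sphere [ 0.623 -0.28   0.161] 0.021
side block [463. 182.] [104. 117.] 88.2 z 0.039 [257 182  37  22]
side knob [ 0.619 -0.289  0.172] sphere [ 0.622 -0.282  0.167] 0.017
wrist block [421. 210.] [44. 24.] 88.4 z 0.039 [ 60 158  52  85]
wrist block [522. 217.] [18. 43.] 33.3 z 0.038 [245 162  49  68]
wrist block [457. 222.] [11. 18.] 88.9 z 0.039 [136 170  37  22]
wrist block [507. 199.] [30. 28.] 83.1 z 0.039 [227 194  52  55]
wrist block [424. 171.] [23. 33.] 88.1 z 0.039 [ 77 253  60  36]
[0.54095511 0.17708842 0.20409012] [ 1.61958023 -0.38924649  0.81226226]
```

carry_out:
  targets:
    - {"hand":0,"x":0,"y":-0.012,"z":0,"ax":0,"ay":0,"az":0}
    - {"hand":0,"x":0,"y":-0.024,"z":0,"ax":0,"ay":0,"az":0}
    - {"hand":0,"x":0,"y":-0.024,"z":0,"ax":0,"ay":0,"az":0}
    - {"hand":0,"x":0,"y":0.02,"z":0,"ax":0,"ay":0,"az":0}
    - {"hand":0,"x":0,"y":0.02,"z":-0.06,"ax":0,"ay":0,"az":0}
    - {"hand":60,"x":0,"y":0.01,"z":-0.1,"ax":0,"ay":0,"az":0}
    - {"hand":60,"x":0.04,"y":-0.03,"z":-0.1,"ax":0,"ay":0,"az":0}
    - {"hand":60,"x":0.08,"y":-0.06,"z":-0.1,"ax":0,"ay":0,"az":0}

```text
t: 18.35
tool_pos: [0.4788, 0.2574, 0.3025]
orientation: [-2.222, -2.219, 0.002]
force: [-0.2, 0.5, 0.2]
opening: 0.0258
gripper_force: 0.0
```

carry_out:
  targets:
    - {"hand":60,"x":0.03,"y":-0.03,"z":0,"ax":0,"ay":0,"az":0}
    - {"hand":60,"x":0.03,"y":-0.037,"z":0,"ax":0,"ay":0,"az":0}
    - {"hand":60,"x":0.03,"y":-0.037,"z":0,"ax":0,"ay":0,"az":0}

```text
t: 18.73
tool_pos: [0.4427, 0.2867, 0.3021]
orientation: [-2.22, -2.222, 0.003]
force: [1.0, 0.2, -0.1]
opening: 0.0541
gripper_force: 0.0
```

```bash
python3 look.py 11; python3 -c "
from h import *
print(read_state()['tool_pos'],read_state()['opening'])"
```

```text
scene block [442. 186.] [ 91. 118.] 88.0 z 0.039 [358 225  33  36]
scene knob [ 0.628 -0.273  0.171] sphere [ 0.623 -0.28   0.16 ] 0.023
side block [436. 179.] [ 99. 117.] 86.7 z 0.039 [250 183  36  22]
side knob [ 0.619 -0.288  0.172] sphere [ 0.622 -0.282  0.166] 0.017
wrist block [670. 372.] [38. 79.] 35.8 z 0.039 [573  44  67  90]
wrist block [411. 221.] [25. 36.] 88.2 z 0.039 [266 260  39  29]
wrist block [467. 220.] [22. 55.] 87.9 z 0.039 [315 262  59  27]
wrist block [438. 157.] [ 37. 117.] 90.0 z 0.039 [255 320 119  30]
[0.44381898 0.28617919 0.3025667 ] 0.05534521117470759
```

carry_out:
  targets:
    - {"hand":60,"x":0,"y":0,"z":0.06,"ax":0,"ay":0,"az":0}
    - {"hand":60,"x":0,"y":0,"z":0.106,"ax":0,"ay":0,"az":0}
    - {"hand":60,"x":0,"y":0,"z":0.106,"ax":0,"ay":0,"az":0}
    - {"hand":60,"x":-0.03,"y":0,"z":0.106,"ax":0,"ay":0,"az":0}
    - {"hand":60,"x":-0.05,"y":0,"z":0.106,"ax":0,"ay":0,"az":0}
    - {"hand":60,"x":-0.08,"y":0,"z":0.106,"ax":0,"ay":0,"az":0}
    - {"hand":60,"x":-0.115,"y":0,"z":0.106,"ax":0,"ay":0,"az":0}
    - {"hand":60,"x":-0.15,"y":0,"z":0.106,"ax":0,"ay":0,"az":0}

```text
t: 19.88
tool_pos: [0.4442, 0.136, 0.199]
orientation: [2.221, 2.22, 0.006]
force: [0.7, 3.4, 1.0]
opening: 0.0557
gripper_force: 1.5
```

```bash
python3 look.py 12; python3 -c "
from h import *
print(read_state()['tool_pos'],read_state()['force'])"
```

```text
scene block [443.  65.] [ 60. 116.] 89.3 z 0.04 [334 208  28  30]
scene handle 32 ((539.53662109375, -12.408683776855469), (93.53662109375, 243.99363708496094), 41.954734802246094) 0.04 top 0.044
scene knob [ 0.628 -0.273  0.171] sphere [ 0.622 -0.28   0.161] 0.021
side block [438.  65.] [102. 118.] 89.6 z 0.039 [257 201  40  24]
side handle 121 ((456.6554260253906, 55.355934143066406), (49.23200988769531, 82.59413146972656), 89.95355224609375) 0.041 top 0.044
side knob [ 0.619 -0.289  0.172] sphere [ 0.622 -0.282  0.166] 0.017
wrist block [444.  91.] [24. 89.] 90.0 z 0.039 [242 320 156  34]
[0.44406751 0.13572414 0.19843041] [-0.34711881 -0.10927113  0.86622644]
```

carry_out:
  targets:
    - {"hand":60,"x":-0.025,"y":0,"z":0,"ax":0,"ay":0,"az":0}
    - {"hand":60,"x":-0.06,"y":0,"z":0,"ax":0,"ay":0,"az":0}
    - {"hand":60,"x":-0.1,"y":0,"z":0,"ax":0,"ay":0,"az":0}
    - {"hand":60,"x":-0.145,"y":0,"z":0,"ax":0,"ay":0,"az":0}
    - {"hand":60,"x":-0.19,"y":0,"z":0,"ax":0,"ay":0,"az":0}
    - {"hand":60,"x":-0.235,"y":0,"z":0,"ax":0,"ay":0,"az":0}
    - {"hand":60,"x":-0.28,"y":0,"z":0,"ax":0,"ay":0,"az":0}
    - {"hand":60,"x":-0.32,"y":0,"z":0,"ax":0,"ay":0,"az":0}

```text
t: 21.02
tool_pos: [0.444, -0.1842, 0.198]
orientation: [2.22, 2.22, 0.002]
force: [0.3, 0.0, 0.1]
opening: 0.0561
gripper_force: 0.0
```

carry_out:
  targets:
    - {"hand":60,"x":-0.015,"y":0,"z":0,"ax":0,"ay":0,"az":0}
    - {"hand":60,"x":-0.015,"y":0,"z":0,"ax":0,"ay":0,"az":0}
    - {"hand":60,"x":0.03,"y":0,"z":-0.02,"ax":0,"ay":0,"az":0}
    - {"hand":60,"x":0.06,"y":0,"z":-0.06,"ax":0,"ay":0,"az":0}
    - {"hand":0,"x":0.06,"y":0,"z":-0.12,"ax":0,"ay":0,"az":0}
    - {"hand":0,"x":0.06,"y":0,"z":-0.18,"ax":0,"ay":0,"az":0}
    - {"hand":0,"x":0.06,"y":0,"z":-0.22,"ax":0,"ay":0,"az":0}

```text
t: 21.9
tool_pos: [0.4432, -0.1211, 0.42]
orientation: [2.217, 2.222, 0.003]
force: [0.4, -1.0, -0.6]
opening: 0.0305
gripper_force: 0.0
```

```bash
python3 look.py 13; python3 -c "
from h import *
print(read_state()['tool_pos'],read_state()['force'])
X,c,uv=cloud('side')
h=cv2.cvtColor(c[:,None].astype(np.uint8),cv2.COLOR_BGR2HSV)[:,0].astype(int)
m=box(X,[.25,-.55,-.3],[.6,-.15,.02])&((h[:,0]<8)|(h[:,0]>172))&(h[:,1]>100);print(np.percentile(X[m],[1,50,99],0).round(3))
m=box(X,[.3,-.6,.1],[.56,-.2,.4])&(c.max(1)<60); print('bar',m.sum(),np.percentile(X[m],[1,50,99],0).round(3).tolist())
a=cv2.imread('pics/side13.png');cv2.imwrite('pics/s13.png',cv2.resize(a[130:370,210:460],None,fx=2.4,fy=2.4))"
```

```text
scene knob [ 0.628 -0.273  0.171] sphere [ 0.623 -0.28   0.161] 0.021
side knob [ 0.619 -0.288  0.172] sphere [ 0.622 -0.282  0.166] 0.017
[ 0.44373573 -0.1215799   0.41954353] [-0.20652781 -0.21046962 -1.1196076 ]
[[ 0.382 -0.402 -0.162]
 [ 0.441 -0.385 -0.117]
 [ 0.498 -0.355 -0.109]]
bar 293 [[0.377, -0.404, 0.244], [0.435, -0.398, 0.253], [0.495, -0.389, 0.258]]
```

View pics/s13.png

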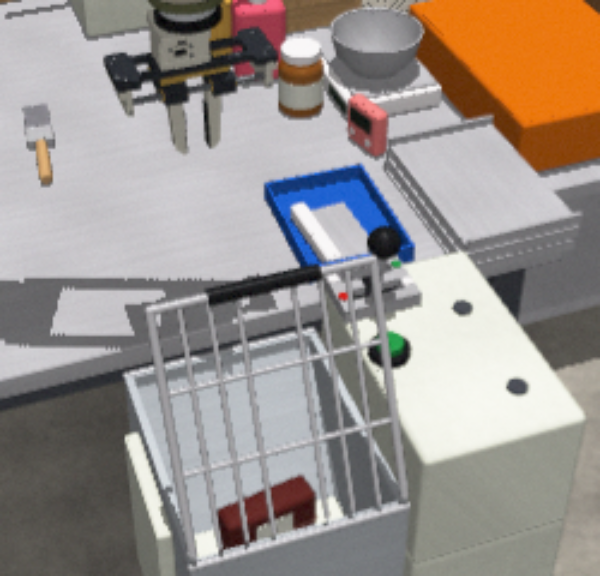

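View pics/scene13.png

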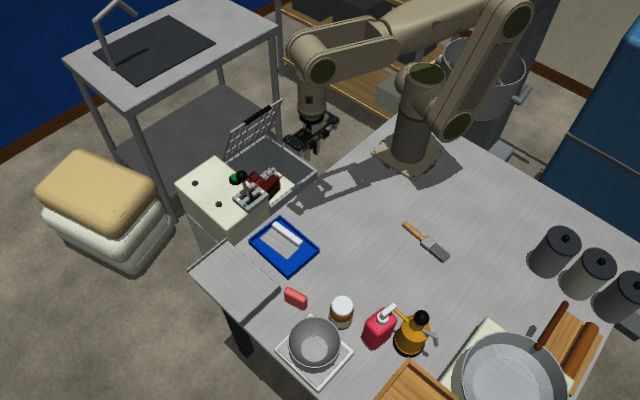

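Both blocks lie in the trough and none remain on the bench. The grille bar is at (265,285) in the crop, at world (0.436, -0.397, 0.251). I'll go behind it with closed fingers.

carry_out:
  targets:
    - {"hand":0,"x":0,"y":-0.008,"z":-0.06,"ax":0,"ay":0,"az":0}
    - {"hand":0,"x":-0.06,"y":-0.008,"z":-0.07,"ax":0,"ay":0,"az":0}
    - {"hand":0,"x":-0.12,"y":-0.008,"z":-0.07,"ax":0,"ay":0,"az":0}
    - {"hand":0,"x":-0.18,"y":-0.008,"z":-0.07,"ax":0,"ay":0,"az":0}
    - {"hand":0,"x":-0.24,"y":-0.008,"z":-0.07,"ax":0,"ay":0,"az":0}
    - {"hand":0,"x":-0.3,"y":-0.008,"z":-0.07,"ax":0,"ay":0,"az":0}
    - {"hand":0,"x":-0.33,"y":-0.008,"z":-0.07,"ax":0,"ay":0,"az":0}
    - {"hand":0,"x":-0.33,"y":-0.008,"z":-0.07,"ax":0,"ay":0,"az":0}

```text
t: 23.05
tool_pos: [0.4351, -0.4539, 0.4834]
orientation: [-2.22, -2.216, -0.001]
force: [0.4, 0.5, 0.3]
opening: 0.0006
gripper_force: 0.0
```

carry_out:
  targets:
    - {"hand":0,"x":0,"y":0,"z":0.04,"ax":0,"ay":0,"az":0}
    - {"hand":0,"x":0,"y":0,"z":0.066,"ax":0,"ay":0,"az":0}
    - {"hand":0,"x":0,"y":0,"z":0.066,"ax":0,"ay":0,"az":0}

```text
t: 23.42
tool_pos: [0.4353, -0.4507, 0.4169]
orientation: [-2.215, -2.218, -0.002]
force: [-0.2, 0.7, 0.3]
opening: 0.0
gripper_force: 0.0
```

carry_out:
  targets:
    - {"hand":0,"x":0.025,"y":0,"z":0,"ax":0,"ay":0,"az":0}
    - {"hand":0,"x":0.04,"y":0,"z":0.003,"ax":0,"ay":0,"az":0}
    - {"hand":0,"x":0.056,"y":0,"z":0.01,"ax":0,"ay":0,"az":0}
    - {"hand":0,"x":0.072,"y":0,"z":0.018,"ax":0,"ay":0,"az":0}
    - {"hand":0,"x":0.089,"y":0,"z":0.029,"ax":0,"ay":0,"az":0}
    - {"hand":0,"x":0.105,"y":0,"z":0.04,"ax":0,"ay":0,"az":0}
    - {"hand":0,"x":0.121,"y":0,"z":0.052,"ax":0,"ay":0,"az":0}
    - {"hand":0,"x":0.135,"y":0,"z":0.065,"ax":0,"ay":0,"az":0}

```text
t: 24.42
tool_pos: [0.4354, -0.3171, 0.3564]
orientation: [2.219, 2.221, -0.0]
force: [-0.7, -2.2, -1.6]
opening: 0.0005
gripper_force: 0.9
```

```bash
cat > bar.py <<'E'
from h import *
import sys
s=read_state();print(s['tool_pos'],s['force'])
for n in ['side','scene']:
    snap(n,f'{n}{sys.argv[1]}.png')
    X,c,uv=cloud(n)
    m=box(X,[.34,-.55,-.03],[.52,-.2,.3])&(c.max(1)<60)
    print(n,'bar',m.sum(),np.percentile(X[m],[1,50,99],0).round(3).tolist() if m.sum() else 0)
E
python3 bar.py 14
```

```text
[ 0.43537286 -0.31707216  0.35635093] [-0.68195778 -2.15674185 -1.62170936]
side bar 1011 [[0.342, -0.355, 0.175], [0.426, -0.331, 0.293], [0.518, -0.289, 0.3]]
scene bar 768 [[0.343, -0.347, 0.15], [0.449, -0.293, 0.281], [0.518, -0.276, 0.299]]
```

carry_out:
  targets:
    - {"hand":0,"x":0.013,"y":0,"z":0.016,"ax":0,"ay":0,"az":0}
    - {"hand":0,"x":0.025,"y":0,"z":0.032,"ax":0,"ay":0,"az":0}
    - {"hand":0,"x":0.035,"y":0,"z":0.046,"ax":0,"ay":0,"az":0}
    - {"hand":0,"x":0.045,"y":0,"z":0.06,"ax":0,"ay":0,"az":0}
    - {"hand":0,"x":0.055,"y":0,"z":0.073,"ax":0,"ay":0,"az":0}
    - {"hand":0,"x":0.065,"y":0,"z":0.087,"ax":0,"ay":0,"az":0}
    - {"hand":0,"x":0.07,"y":0,"z":0.102,"ax":0,"ay":0,"az":0}
    - {"hand":0,"x":0.075,"y":0,"z":0.117,"ax":0,"ay":0,"az":0}

```text
t: 25.52
tool_pos: [0.4351, -0.2427, 0.2377]
orientation: [2.221, 2.221, -0.0]
force: [0.9, -0.7, 0.4]
opening: 0.0007
gripper_force: 0.0
```

```bash
python3 bar.py 15;  python3 -c "
import cv2;a=cv2.imread('pics/side15.png');cv2.imwrite('pics/s15.png',cv2.resize(a[130:370,210:460],None,fx=2.4,fy=2.4))"
```

```text
[ 0.43511056 -0.24269373  0.23772377] [ 0.91725044 -0.66900361  0.35156631]
side bar 1039 [[0.342, -0.282, 0.002], [0.428, -0.258, 0.176], [0.518, -0.213, 0.259]]
scene bar 917 [[0.345, -0.273, 0.0], [0.452, -0.227, 0.174], [0.518, -0.201, 0.297]]
```

View pics/s15.png

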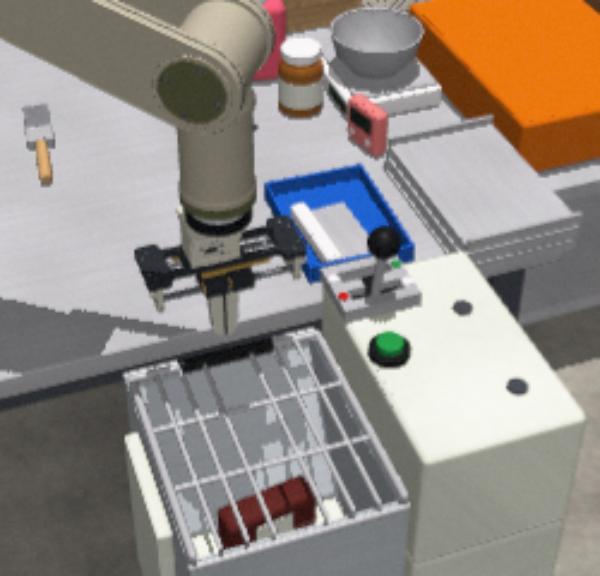

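The grille has sunk shut, with the bar at (230,353) over the rim. I'll press it lightly to be sure.

carry_out:
  targets:
    - {"hand":0,"x":0.008,"y":0,"z":0.02,"ax":0,"ay":0,"az":0}
    - {"hand":0,"x":0.012,"y":0,"z":0.034,"ax":0,"ay":0,"az":0}
    - {"hand":0,"x":0.012,"y":0,"z":0.041,"ax":0,"ay":0,"az":0}
    - {"hand":0,"x":0.012,"y":0,"z":0.041,"ax":0,"ay":0,"az":0}

```text
t: 26.12
tool_pos: [0.4352, -0.2312, 0.1978]
orientation: [-2.221, -2.221, 0.0]
force: [-0.5, 0.6, 0.0]
opening: 0.0004
gripper_force: 0.0
```

```bash
python3 bar.py 16
```

```text
[ 0.43523941 -0.23121996  0.1977712 ] [-0.54989451  0.64480067  0.01558014]
side bar 985 [[0.342, -0.271, 0.002], [0.427, -0.248, 0.136], [0.517, -0.205, 0.22]]
scene bar 769 [[0.346, -0.263, -0.007], [0.462, -0.225, 0.137], [0.519, -0.2, 0.296]]
```

carry_out:
  targets:
    - {"hand":0,"x":0,"y":0,"z":-0.06,"ax":0,"ay":0,"az":0}
    - {"hand":0,"x":0,"y":0,"z":-0.12,"ax":0,"ay":0,"az":0}
    - {"hand":0,"x":0,"y":0,"z":-0.18,"ax":0,"ay":0,"az":0}
    - {"hand":100,"x":0,"y":0,"z":-0.232,"ax":0,"ay":0,"az":0}
    - {"hand":100,"x":-0.02,"y":0.06,"z":-0.232,"ax":0,"ay":0,"az":0}
    - {"hand":100,"x":-0.04,"y":0.12,"z":-0.232,"ax":0,"ay":0,"az":0}
    - {"hand":100,"x":-0.049,"y":0.175,"z":-0.232,"ax":0,"ay":0,"az":0}
    - {"hand":100,"x":-0.049,"y":0.188,"z":-0.232,"ax":0,"ay":0,"az":0}

```text
t: 27.22
tool_pos: [0.6256, -0.2806, 0.4267]
orientation: [-2.219, -2.22, 0.001]
force: [0.2, -0.0, -1.0]
opening: 0.0458
gripper_force: 0.0
```

carry_out:
  newtons: 20
  targets:
    - {"hand":100,"x":0,"y":0,"z":0.05,"ax":0,"ay":0,"az":0}
    - {"hand":100,"x":0,"y":0,"z":0.1,"ax":0,"ay":0,"az":0}
    - {"hand":30,"x":0,"y":0,"z":0.101,"ax":0,"ay":0,"az":0}
    - {"hand":30,"x":0,"y":0,"z":0.101,"ax":0,"ay":0,"az":0}
    - {"hand":30,"x":0,"y":0,"z":0.101,"ax":0,"ay":0,"az":0}
    - {"hand":30,"x":0,"y":0,"z":0.101,"ax":0,"ay":0,"az":0}
    - {"hand":30,"x":0,"y":0,"z":0.101,"ax":0,"ay":0,"az":0}
    - {"hand":30,"x":0,"y":0,"z":0.101,"ax":0,"ay":0,"az":0}

```text
t: 28.22
tool_pos: [0.6238, -0.2806, 0.332]
orientation: [2.218, 2.218, 0.002]
force: [-0.6, -0.4, 6.5]
opening: 0.0391
gripper_force: 20.0
```

```bash
python3 bar.py 17 | head -1; python3 look.py 17 | grep knob
```

```text
[ 0.62376041 -0.28057273  0.33202799] [-0.61900278 -0.37928811  6.52238655]
scene knob [ 0.627 -0.273  0.173] sphere [ 0.628 -0.285  0.169] 0.025
side knob [ 0.625 -0.288  0.173] sphere [ 0.628 -0.283  0.171] 0.019
```

carry_out:
  targets:
    - {"hand":30,"x":0.01,"y":0,"z":-0.004,"ax":0,"ay":0,"az":0}
    - {"hand":30,"x":0.022,"y":0,"z":-0.005,"ax":0,"ay":0,"az":0}
    - {"hand":30,"x":0.034,"y":0,"z":-0.006,"ax":0,"ay":0,"az":0}
    - {"hand":30,"x":0.046,"y":0,"z":-0.005,"ax":0,"ay":0,"az":0}
    - {"hand":30,"x":0.058,"y":0,"z":-0.004,"ax":0,"ay":0,"az":0}
    - {"hand":30,"x":0.065,"y":0,"z":-0.003,"ax":0,"ay":0,"az":0}
    - {"hand":30,"x":0.065,"y":0,"z":-0.003,"ax":0,"ay":0,"az":0}

```text
t: 29.35
tool_pos: [0.6232, -0.2145, 0.3317]
orientation: [2.221, 2.222, -0.0]
force: [0.7, -1.9, 0.6]
opening: 0.0389
gripper_force: 20.0
```

```bash
python3 bar.py 18 | head -1; python3 look.py 18 | grep knob
```

```text
[ 0.62319936 -0.21448     0.33168707] [ 0.72665627 -1.87014751  0.58332398]
scene knob [ 0.624 -0.208  0.173] sphere [ 0.626 -0.222  0.171] 0.026
side knob [ 0.624 -0.224  0.172] sphere [ 0.627 -0.217  0.169] 0.019
```

carry_out:
  targets:
    - {"hand":30,"x":0,"y":0.01,"z":0,"ax":0,"ay":0,"az":0}
    - {"hand":30,"x":0,"y":0.02,"z":0.001,"ax":0,"ay":0,"az":0}
    - {"hand":30,"x":0,"y":0.03,"z":0.003,"ax":0,"ay":0,"az":0}
    - {"hand":30,"x":0,"y":0.039,"z":0.004,"ax":0,"ay":0,"az":0}
    - {"hand":30,"x":0,"y":0.046,"z":0.006,"ax":0,"ay":0,"az":0}
    - {"hand":30,"x":0,"y":0.046,"z":0.006,"ax":0,"ay":0,"az":0}
    - {"hand":30,"x":0,"y":0.046,"z":0.006,"ax":0,"ay":0,"az":0}

```text
t: 30.48
tool_pos: [0.6694, -0.2151, 0.3255]
orientation: [2.221, 2.221, 0.001]
force: [0.9, -3.8, -1.7]
opening: 0.0392
gripper_force: 20.0
```

```bash
python3 bar.py 19 | head -1; python3 look.py 19 | grep knob
```

```text
[ 0.66938784 -0.21509092  0.32553016] [ 0.93978741 -3.79467283 -1.72061309]
scene knob [ 0.67  -0.209  0.169] sphere [ 0.672 -0.218  0.173] 0.025
side knob [ 0.67  -0.225  0.168] sphere [ 0.673 -0.221  0.17 ] 0.02
```

carry_out:
  targets:
    - {"hand":100,"x":0,"y":0,"z":0,"ax":0,"ay":0,"az":0}
    - {"hand":100,"x":0,"y":0,"z":0,"ax":0,"ay":0,"az":0}
    - {"hand":100,"x":0,"y":0,"z":0,"ax":0,"ay":0,"az":0}
    - {"hand":100,"x":0,"y":0,"z":0,"ax":0,"ay":0,"az":0}
    - {"hand":100,"x":0,"y":0,"z":-0.05,"ax":0,"ay":0,"az":0}
    - {"hand":100,"x":0,"y":0,"z":-0.1,"ax":0,"ay":0,"az":0}
    - {"hand":0,"x":0,"y":0,"z":-0.1,"ax":0,"ay":0,"az":0}
    - {"hand":0,"x":0,"y":0,"z":-0.1,"ax":0,"ay":0,"az":0}

```text
t: 31.72
tool_pos: [0.6691, -0.215, 0.4255]
orientation: [2.221, 2.221, 0.0]
force: [-0.2, 0.5, -1.0]
opening: 0.0775
gripper_force: 0.0
```

```bash
python3 bar.py 20; python3 look.py 20 | grep knob
python3 - <<'E'
from h import *
for n in ['scene','side']:
    im,d,p=load(n);X,c,uv=cloud(n)
    g=(c[:,1]>c[:,2]*1.5)&(c[:,1]>40)&box(X,[.55,-.42,.07],[.65,-.3,.1])
    print(n,g.sum(),X[g].mean(0).round(3),np.percentile(X[g],[3,97],0).round(3).tolist(),onz(p,*uv[g].mean(0),.082).round(3))
E
python3 -c "
import cv2;a=cv2.imread('pics/side20.png');cv2.imwrite('pics/s20.png',cv2.resize(a[130:370,210:460],None,fx=2.4,fy=2.4))"
```

```text
[ 0.66908206 -0.21496282  0.4255397 ] [-0.18948202  0.54625522 -0.96143651]
side bar 192 [[0.379, -0.249, -0.001], [0.44, -0.242, 0.008], [0.496, -0.23, 0.016]]
scene bar 127 [[0.38, -0.249, -0.012], [0.438, -0.232, 0.009], [0.499, -0.217, 0.017]]
scene knob [ 0.674 -0.21   0.167] sphere [ 0.67  -0.216  0.16 ] 0.018
side knob [ 0.664 -0.227  0.165] sphere [ 0.667 -0.221  0.16 ] 0.017
scene 49 [ 0.601 -0.351  0.081] [[0.587, -0.366, 0.076], [0.614, -0.34, 0.087]] [ 0.601 -0.351  0.082]
side 111 [ 0.6   -0.358  0.08 ] [[0.586, -0.373, 0.072], [0.616, -0.34, 0.085]] [ 0.599 -0.361  0.082]
```

View pics/s20.png

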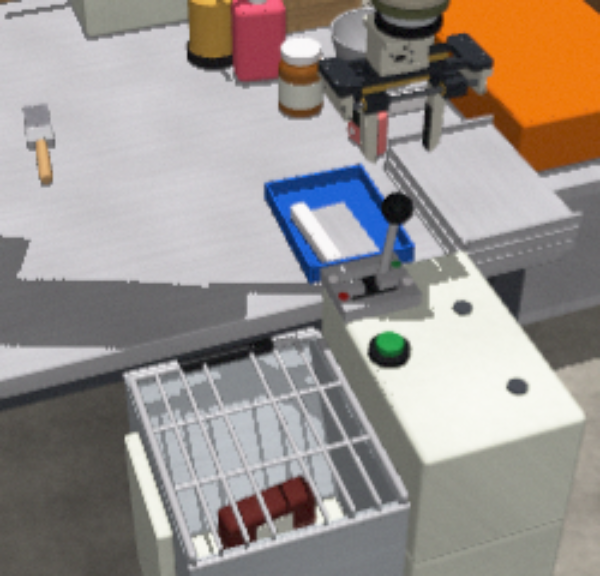

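The lever is forward by the green dot, with the knob at (397,208), and the grille is shut. Now I'll press start at (0.600, -0.356).

carry_out:
  targets:
    - {"hand":0,"x":-0.05,"y":-0.025,"z":0,"ax":0,"ay":0,"az":0}
    - {"hand":0,"x":-0.1,"y":-0.05,"z":0,"ax":0,"ay":0,"az":0}
    - {"hand":0,"x":-0.141,"y":-0.069,"z":0,"ax":0,"ay":0,"az":0}
    - {"hand":0,"x":-0.141,"y":-0.069,"z":0,"ax":0,"ay":0,"az":0}
    - {"hand":0,"x":-0.141,"y":-0.069,"z":0.06,"ax":0,"ay":0,"az":0}
    - {"hand":0,"x":-0.141,"y":-0.069,"z":0.12,"ax":0,"ay":0,"az":0}
    - {"hand":0,"x":-0.141,"y":-0.069,"z":0.145,"ax":0,"ay":0,"az":0}
    - {"hand":0,"x":-0.141,"y":-0.069,"z":0.145,"ax":0,"ay":0,"az":0}

```text
t: 32.98
tool_pos: [0.5994, -0.3543, 0.2766]
orientation: [-2.216, -2.217, 0.001]
force: [-0.1, 0.4, -0.2]
opening: 0.0008
gripper_force: 0.0
```

carry_out:
  targets:
    - {"hand":0,"x":0,"y":0,"z":0.007,"ax":0,"ay":0,"az":0}
    - {"hand":0,"x":0,"y":0,"z":0.014,"ax":0,"ay":0,"az":0}
    - {"hand":0,"x":0,"y":0,"z":0.018,"ax":0,"ay":0,"az":0}
    - {"hand":0,"x":0,"y":0,"z":0.02,"ax":0,"ay":0,"az":0}
    - {"hand":0,"x":0,"y":0,"z":0.021,"ax":0,"ay":0,"az":0}
    - {"hand":0,"x":0,"y":0,"z":0.021,"ax":0,"ay":0,"az":0}

```text
t: 33.72
tool_pos: [0.6007, -0.3563, 0.2623]
orientation: [2.219, 2.219, 0.001]
force: [-1.8, 2.7, 11.5]
opening: 0.0003
gripper_force: 5.5
```

carry_out:
  targets:
    - {"hand":0,"x":0,"y":0,"z":0.002,"ax":0,"ay":0,"az":0}
    - {"hand":0,"x":0,"y":0,"z":0.002,"ax":0,"ay":0,"az":0}
    - {"hand":0,"x":0,"y":0,"z":-0.05,"ax":0,"ay":0,"az":0}
    - {"hand":0,"x":0,"y":0,"z":-0.1,"ax":0,"ay":0,"az":0}
    - {"hand":0,"x":0,"y":0,"z":-0.16,"ax":0,"ay":0,"az":0}
    - {"hand":0,"x":0,"y":0,"z":-0.18,"ax":0,"ay":0,"az":0}

```text
t: 34.48
tool_pos: [0.6004, -0.3563, 0.4456]
orientation: [2.216, 2.216, 0.002]
force: [0.5, -0.3, -0.2]
opening: 0.0005
gripper_force: 0.0
```

```bash
python3 bar.py 21; python3 look.py 21; python3 -c "
from h import *
a=cv2.imread('pics/side21.png');b=cv2.imread('pics/scene21.png')
o=np.zeros((400,800,3),np.uint8);o[:,:400]=cv2.resize(a[120:370,210:460],(400,400));o[:,400:]=cv2.resize(b[130:380,170:420],(400,400));cv2.imwrite('pics/m21.png',o)
for n in ['scene','side']:
    X,c,uv=cloud(n);g=(c[:,1]>c[:,2]*1.5)&(c[:,1]>40)&box(X,[.55,-.42,.06],[.65,-.3,.1]);print(n,np.median(X[g],0).round(4))
"
```

```text
[ 0.60038215 -0.35629059  0.44563655] [ 0.51116943 -0.34489387 -0.19259614]
side bar 210 [[0.379, -0.249, -0.001], [0.435, -0.242, 0.009], [0.495, -0.23, 0.015]]
scene bar 136 [[0.367, -0.259, -0.025], [0.434, -0.232, 0.009], [0.498, -0.21, 0.017]]
scene knob [ 0.674 -0.21   0.167] sphere [ 0.67  -0.215  0.16 ] 0.017
scene [ 0.6041 -0.352   0.0821]
side [ 0.5985 -0.3612  0.0815]
```

View pics/m21.png

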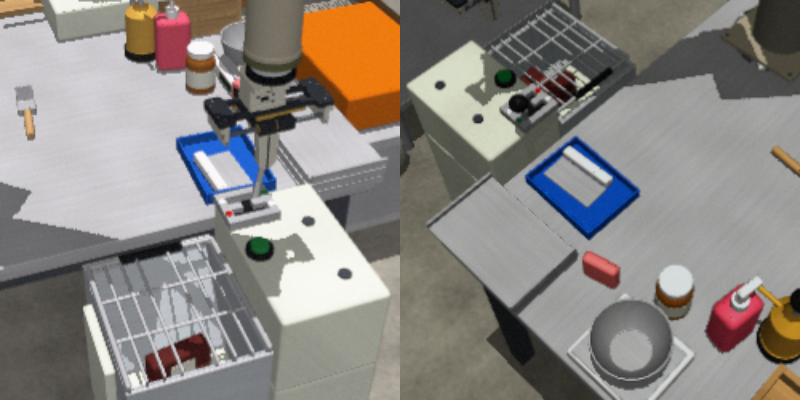

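The lever is forward, the grille is shut with the blocks inside, the scraper lies in its tray, and the button has sprung back out. I'm handing in the job.

```bash
python3 -c "
from plant import robot
print(robot.close_job())"
```

```text
the job is handed in; nothing more can be done
None
```

I ran every step in order and handed in the job at about 35 s: both blocks found went into the trough, and my last check showed the grille shut, lever in slow gear, start pressed and sprung back, and scraper flat in its tray; no verdict came back.

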